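# Tip out the fittings and show the long bolt to the inspection camera

## Robot

A 7-joint arm with a two-finger parallel gripper is mounted at the origin on the work surface. World frame = base frame: x ahead of the robot, y to its left, z up, the work surface at z = 0. Lengths are in m, angles in rad, forces in N, time in s.
With the tool pointing down it reaches from about 0.4 to 0.85 m from the base axis. Payload 10.4 kg.
Tool frame: the origin (TCP) lies at the very end of the fingers, on their centre line; the grasp point (between the pads) lies 19 mm behind it; z points along the fingers, y is the line along which they close (so a half turn about z gives the same grasp; the last joint's range is limited). The gripper opens to 85 mm and grips with 20 to 120 N. Pads are 22 mm wide; open, the fingers measure 114 mm over their backs; the gripper's body (76 mm by 85 mm) begins 54 mm behind the grasp point. The pads swing forward as they close: fully open they stand 13 mm farther back than shut.
Start: joints at [1.306, 0.332, -0.065, 1.46, 0.022, 1.35, -0.088], TCP at [0.15, -0.607, 0.208] pointing down, gripper open.
Joint ranges: [-2.6, 2.6], [-0.5, 2.12], [-1.47, 1.34], [0.16, 2.42], [-1.27, 4.41], [0.06, 2.06], [-2.6, 2.6]. Speed limits (rad/s): [2.22, 2.22, 2.79, 2.79, 3.14, 3.14, 3.14].

## Interface

Orientations are given as a unit quaternion [x, y, z, w].
In Python, from workcell import manip, optics gives the robot as it stands.
- The arm moves only by the tool jog_arm, never from a script. Its arguments are lists of equal length, an entry for each row: "dr": the turn, a rotation vector about the tool's x, y, z normalised to -1 to 1, where 1 is 4 degrees, a list of three; "translation": the shift along the tool's x, y, z normalised to -1 to 1, where 1 is 0.025 m, a list of three; "jaw": the opening, from 0 (shut) to 1 (fully open). A call has 1 to 10 rows; each row shifts and turns the commanded pose from where the row before left it, along the tool's axes as they then stand; what a row does not reach is not made up. A row lasts 1/10 s, in which the tool goes at most 50 mm and 8.59 degrees, less where a joint would pass 70% of its speed; a pose out of reach is approached as far as the arm can. A call with a number of a shift or a turn outside -1 to 1 is refused whole. A call with a gripper value outside its range is refused whole. The fingers move at their own pace and stop on an object; "squeeze" is the grip in N (left out, the last holds). Time passes only in rows, so rows that do not move let the fingers close. It gives the time, the measured TCP pose, the force, the opening and the grip force at its end, in the units of the state.
- manip.get_obs(): the state, without advancing time (a new reading comes with each control period).
- optics.camera(name): name is "scene" or "top" or "wrist"; returns a dict with "color" (480x640x3 uint8, red, green, blue), "mtx" (3x3 intrinsics, pixels), "k1" (the pictures are not rectified: a ray, as slopes to the right and down, at radius r is drawn at 1 + k1 r^2 times it, then the intrinsics apply), "R" (3x3) and "t" (3): a world point X has camera coordinates R X + t. Camera axes: x right, y down, z forward; pixel columns grow to the right and rows downward; lengths in m; the calibration is good to about 2 mm. A picture is of the moment at which its call begins. There is no depth.
- manip.hand_in(): hands the job in; it is judged then, once.
The state is a dict: "clock": time; "joint_pos": joint angles; "joint_velocities": joint speeds; "tau": joint torques, N m; "position": TCP position; "ee_rot": TCP orientation; "ft_force": force on the tool from outside, world axes, zero at the start; "torque": the same for the moment, N m; "grip_width": opening from 0.0 (shut) to 1.0 (fully open); "grasp_force": force on a finger pad.
Only numpy, scipy, OpenCV 4.12 (cv2) and the standard library are available. Lean on these libraries where they do the work, as an engineer would, in place of code of your own. Each camera call takes 0.05 s, during which the arm holds its last target. There are 200 camera calls.

## Task

Tip all the loose fittings out of the mixing cup into the shallow plywood tray and stand the empty cup back upright on the bench top. Then pick the long bolt out of the tray and hold it up in the air in front of the bench inspection camera so a colleague can check its thread: in line with the lens, its threaded end pointing straight at the lens and about 10 cm away from it. Finish while still holding it there, with the other fittings left in the tray, and do not touch the camera or disturb the other things on the bench.

Things in the scene. Friction and masses are not known exactly. Their poses are not given: they have to be found in the camera images.
- cup: grey plastic mixing cup, round and tapered, open at the top: outside 60 mm across at the foot, 70 mm at the rim, 84 mm tall, wall 3 mm, 60 g empty, bears a firm grip (50 N). Four loose fittings (140 g in all) lie inside below the rim; their friction on the plastic is about 0.3, so tip it well past level. Origin at the centre of its underside, z up through the mouth
- cup_rim (a point): centre of the cup's mouth, 84 mm above its underside
- tray: shallow plywood sorting tray, fixed to the bench, 260 mm (its x) by 300 mm (its y) outside, walls 6 mm thick and 20 mm high, floor 6 mm thick; origin at the centre of its underside, z up
- long_bolt: long steel hexagon bolt, 70 mm long in all: hexagon head 19 mm across flats and 8 mm thick, round shank 12 mm in diameter and 62 mm long, about 78 g; starts in the cup. Origin on its axis half way along its length; x axis runs along the bolt from the head to the threaded end
- bolt_tip (a point): centre of the threaded end face of the long bolt, 35 mm from its origin along its x axis
- short_bolt: short steel hexagon bolt, same head and shank diameter, but only 28 mm long in all; starts in the cup. Origin half way along its axis, x axis towards the threaded end
- block: triangular glue block of pale wood, a right-angled prism with two 28 mm legs, 32 mm long along its x; starts in the cup. Origin at the middle of its sloping face
- knob: small turned drawer knob of dark wood, ball-shaped, 28 mm across and 31 mm long along its x axis with its foot; starts in the cup. Origin on its axis near the middle
- camera_stand: bench inspection camera: grey round foot 120 mm across, upright steel post 14 mm thick and 318 mm tall, and a black camera housing clamped to the post. Fixed to the bench. Origin at the centre of the foot's underside, z up; the camera looks along the stand's -x axis
- lens (a point): centre of the camera's front lens face, 105 mm from the post's axis; the camera looks level, along this point's -x axis (its y is level, its z up). The lens is clamped 165 to 235 mm above the bench and does not slide when left alone
- stool_leg: bystander: turned dark wooden stool leg, 300 mm long and 45 mm thick, lying; origin under its middle
- bar_clamp: bystander: steel bar clamp, 300 mm long, 100 mm wide, 20 mm high, lying flat; origin under the middle of its bar
- hammer: bystander: hammer with a wooden handle, 260 mm long, lying; origin under its middle
- tape: bystander: roll of paper tape, 104 mm across, 25 mm high, lying flat; origin under its centre
- glue: bystander: white glue bottle, 58 mm across, 174 mm tall, standing; origin under its centre
- sanding_block: bystander: cork sanding block, 105 x 62 x 30 mm, lying; origin under its centre
- offcut: bystander: pale wood offcut, 90 x 40 x 18 mm, lying; origin under its centre

How it is judged:
By the outcome, as a careful person would: the job done as asked, in the order asked, and still so for the second after the job is handed in, while the arm keeps its last pose, push and grip.
It also fails if it takes over 67 s, if anything falls off the work surface, if the arm or the gripper's body presses on something with over 40 N, if the wrist force passes 120 N, or if a joint passes its speed limit or range.

## Working session

There is one attempt and no reset: what is moved stays moved. The work goes in short steps, Python scripts to look and compute and a tool call to move; the robot and the scene stay as the last step left them, time stands still between calls to the robot, and variables do not carry over. Pictures are saved under pics/ and viewed, at most 10 in all, crops included, and the job is handed in when it is done.

Besides the shell and the picture viewer there is one more tool, called after ">>>" as name(argument=value, ...) on one line, values as JSON. jog_arm: Moves the arm, as the interface text tells. Scaled input: -1 to 1 covers 0.025 m each way for a shift and 4 degrees each way for a turn. Its arguments: {"type":"object","properties":{"dr":{"type":"array","items":{"type":"array","items":{"type":"number"}}},"translation":{"type":"array","items":{"type":"array","items":{"type":"number"}}},"jaw":{"type":"array","items":{"type":"number"}},"squeeze":{"type":"number"}},"required":["dr","translation","jaw"]}

```bash
ls; mkdir -p pics; cat > h.py <<'E'
import numpy as np, cv2
from workcell import manip, optics
from scipy.spatial.transform import Rotation as Ro
def snap(n,f=None):
    c=optics.camera(n)
    if f: cv2.imwrite('pics/'+f,c['color'][:,:,::-1])
    return c
def ray(c,uv):
    m=np.array(c['mtx']);d=cv2.undistortPoints(np.array([[uv]],float),m,np.array([c['k1'],0,0,0,0.]))[0,0]
    R=np.array(c['R']);t=np.array(c['t'])
    return -R.T@t, R.T@np.array([d[0],d[1],1])
def plane(c,uv,z):
    o,d=ray(c,uv);return o+d*(z-o[2])/d[2]
def tri(c1,u1,c2,u2):
    o1,d1=ray(c1,u1);o2,d2=ray(c2,u2)
    s=np.linalg.lstsq(np.c_[d1,-d2],o2-o1,rcond=None)[0]
    a=o1+s[0]*d1;b=o2+s[1]*d2
    return (a+b)/2,np.linalg.norm(a-b)
def proj(c,X):
    r=cv2.Rodrigues(np.array(c['R']))[0]
    return cv2.projectPoints(np.array([X],float),r,np.array(c['t'],float),np.array(c['mtx']),np.array([c['k1'],0,0,0,0.]))[0].reshape(-1,2)
E
python3 - <<'E'
from h import *
np.set_printoptions(precision=4,suppress=True)
for n in ('scene','top'):
    c=snap(n,n+'0.png');o,d=ray(c,(320,240));print(n,o,d,np.array(c['mtx']).tolist(),c['k1'])
print(manip.get_obs())
E
```

```text
pics
scene [1.2347 0.5074 1.0862] [-0.5398 -0.3984 -0.7415] [[460.7933421498495, 0.0, 320.2025968272662], [0.0, 460.7933421498495, 240.58207952657733], [0.0, 0.0, 1.0]] -0.07389631378762956
top [ 0.4105 -0.0317  1.206 ] [ 0.1253  0.0282 -0.9918] [[463.89261941733935, 0.0, 325.80626063263446], [0.0, 463.89261941733935, 236.62213123325247], [0.0, 0.0, 1.0]] -0.024101762516051
{'clock': 0.1, 'joint_pos': array([ 1.3064,  0.3328, -0.0647,  1.4608,  0.0216,  1.3499, -0.0885]), 'joint_velocities': array([-0.0022, -0.0008, -0.0017, -0.0032,  0.002 ,  0.0012,  0.    ]), 'tau': array([  0.0018, -62.6747,   0.0494, -39.243 ,   0.0163,   0.007 ,
         0.    ]), 'position': array([ 0.1496, -0.6065,  0.2073]), 'ee_rot': array([ 0.9927,  0.1206, -0.0001, -0.0006]), 'ft_force': array([-0.4986,  0.0758, -0.3827]), 'torque': array([ 0.0174,  0.0101, -0.006 ]), 'grasp_force': 0.0, 'grip_width': 1.0001987805155192}
```

View pics/scene0.png

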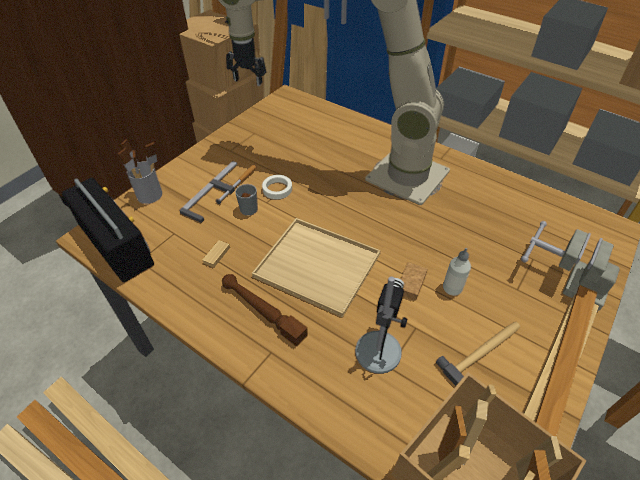

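View pics/top0.png

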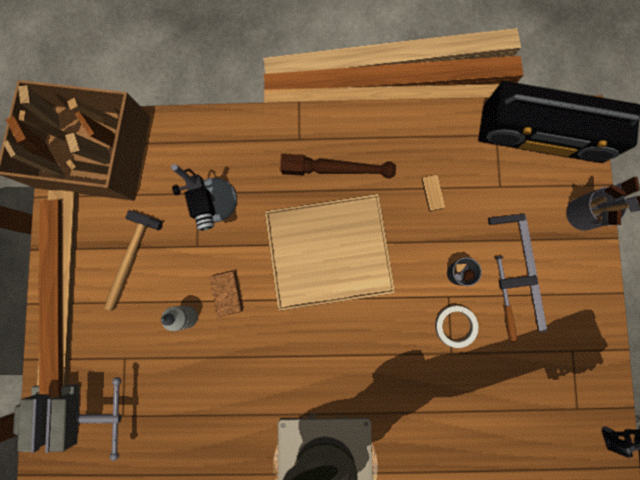

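The scene view shows the cup at (247,200), the tray centred near (316,265), and the camera stand foot at (378,352) with its housing near (390,295). The top view shows the cup at (464,270), the tray at (330,250), and the camera with its foot near (214,200) and lens near (205,222). I'll zoom in on the cup and camera next.

```bash
python3 - <<'E'
from h import *
s=cv2.imread('pics/scene0.png');t=cv2.imread('pics/top0.png')
def z(im,x,y,w,h): return cv2.resize(im[y:y+h,x:x+w],(400,300),interpolation=cv2.INTER_CUBIC)
a=np.hstack([z(s,340,270,120,90),z(t,160,155,100,75)])
b=np.hstack([z(s,217,175,60,45),z(t,434,247,60,45)])
cv2.imwrite('pics/zoom.png',np.vstack([a,b]))
E
```

```text
(no output)
```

View pics/zoom.png

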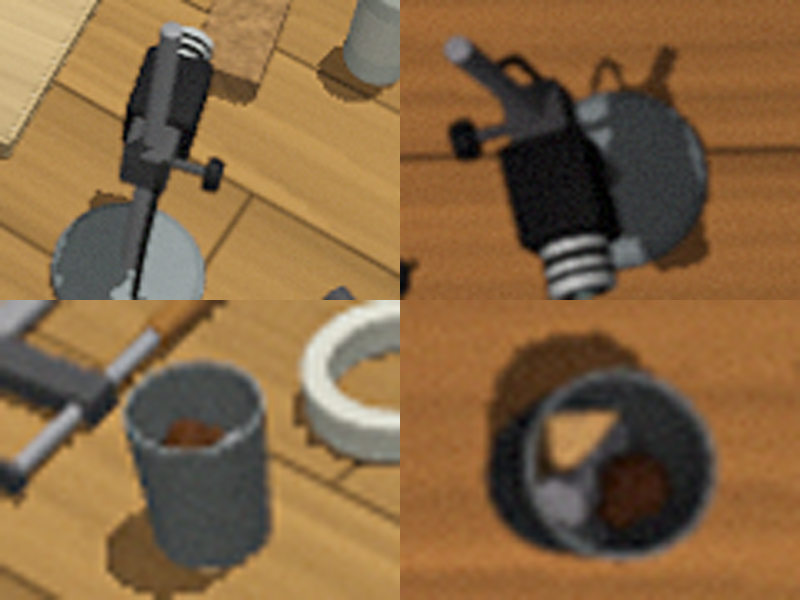

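Zoom reading, in pixels of the full images:
- **Cup, top view:** the rim circle is centred near (464.5,269.5), radius about 14 px. The block, knob and bolt ends are visible inside.
- **Cup, scene view:** the rim is at about (246.3,191).
- **Camera, top view:** the foot is at about (214.7,199.8), the lens front at about (205.5,228), and the post top at (174.5,167.5).
- **Camera, scene view:** the post top is at (391.6,278.4), with the lens rings at about (399,283).

```bash
python3 - <<'E'
from h import *
np.set_printoptions(precision=4,suppress=True)
s=snap('scene');t=snap('top')
print('cup rim',plane(t,(464.6,269.5),.084),plane(s,(217+196/6.667,175+405/6.667),.084), tri(t,(464.6,269.5),s,(246.4,235.75-44.5)))
for n,uv in dict(a=(266,212),b=(379,195),c=(394,292),d=(279,309)).items(): print('tray',n,plane(t,uv,.02))
print('foot',plane(t,(214.7,199.8),.008),plane(s,(340+128/3.333,270+285/3.333),.008))
print('posttop',tri(t,(174.5,167.5),s,(391.6,278.4)))
print('lensring',tri(t,(205,226),s,(401,281)))
for z in (.16,.2,.24):
  print(z,'lens front',plane(t,(205.5,228),z),'housing back',plane(t,(160+137/4,155+125/4),z))
for n,uv in dict(offcut=(432,192),clampjaw=(505,218),clampbar=(545,325),handle=(505,275),handle2=(511,338),tape=(458,327),leg1=(282,165),leg2=(395,170),glue=(172,319),sand=(226,293),ham=(145,220),ham2=(108,308)).items(): print(n,plane(t,uv,.02)[:2])
E
```

```text
cup rim [ 0.4733 -0.3471  0.084 ] [ 0.6181 -0.2189  0.084 ] (array([ 0.4738, -0.3469,  0.0885]), np.float64(0.0023954244795673005))
tray a [0.6368 0.1415 0.02  ]
tray b [ 0.6753 -0.1538  0.02  ]
tray c [ 0.4236 -0.1833  0.02  ]
tray d [0.3863 0.1089 0.02  ]
foot [0.675  0.2796 0.008 ] [0.6881 0.2869 0.008 ]
posttop (array([0.6748, 0.2804, 0.3166]), np.float64(0.001448963044381435))
lensring (array([0.5746, 0.2594, 0.1828]), np.float64(0.009295109790069643))
0.16 lens front [0.5759 0.2604 0.16  ] housing back [0.6747 0.2885 0.16  ]
0.2 lens front [0.5696 0.2493 0.2   ] housing back [0.6646 0.2762 0.2   ]
0.24 lens front [0.5632 0.2381 0.24  ] housing back [0.6545 0.264  0.24  ]
offcut [ 0.6803 -0.292 ]
clampjaw [ 0.6076 -0.4772]
clampbar [ 0.3335 -0.5591]
handle [ 0.4608 -0.467 ]
handle2 [ 0.3033 -0.4716]
tape [ 0.3332 -0.3405]
leg1 [0.762 0.099]
leg2 [ 0.7414 -0.1981]
glue [0.3657 0.382 ]
sand [0.429  0.2443]
ham [0.6227 0.4598]
ham2 [0.3959 0.5488]
```

>>> jog_arm(translation=[[-1, 0, 0], [-1, 0, 0], [0, 0, -1], [0, 0, 0], [0, 0, 0]], dr=[[0, 0, 0], [0, 0, 0], [0, 1, 0], [0, 1, 0], [0, 0, 0]], jaw=[1, 1, 1, 1, 1])

```text
clock: 0.7
position: [0.0978, -0.6196, 0.2331]
ee_rot: [0.991, 0.118, 0.069, -0.008]
ft_force: [-1.6, -0.8, -1.6]
grip_width: 1.001
grasp_force: 0.0
```

```bash
cat >> h.py <<'E'
import json
np.set_printoptions(precision=4,suppress=True)
def cur():
    o=manip.get_obs()
    with open('log.jsonl','a') as f: f.write(json.dumps([list(map(float,o[k])) for k in('joint_pos','position','ee_rot')])+'\n')
    T=np.eye(4);T[:3,:3]=Ro.from_quat(o['ee_rot']).as_matrix();T[:3,3]=o['position'];return T,o
def pose(p,z,y):
    z=np.array(z,float);z/=np.linalg.norm(z);y=np.array(y,float);y-=z*(y@z);y/=np.linalg.norm(y)
    T=np.eye(4);T[:3,:3]=np.c_[np.cross(y,z),y,z];T[:3,3]=p;return T
def plan(T0,T1,n=None):
    from scipy.linalg import logm,expm
    L=logm(np.linalg.inv(T0)@T1).real
    w=np.array([L[2,1],L[0,2],L[1,0]]);
    m=n or 1
    while True:
        D=expm(L/m);a=w/m/np.radians(4);b=D[:3,3]/.025
        if n or max(abs(a).max(),abs(b).max())<=1: break
        m+=1
    print('n',m,'trans',b.round(3),'dr',a.round(3))
E
python3 - <<'E'
from h import *
T,o=cur();print(o['joint_pos'])
plan(T,pose([.47,-.12,.3],[0,0,-1],[.2,-.98,0]))
E
```

```text
[ 1.4536  0.34   -0.0409  1.405  -0.1271  1.4092  0.1022]
n 20 trans [ 0.952 -0.813 -0.064] dr [-0.002 -0.1    0.025]
```

>>> jog_arm(translation=[[0.95, -0.81, -0.06], [0.95, -0.81, -0.06], [0.95, -0.81, -0.06], [0.95, -0.81, -0.06], [0.95, -0.81, -0.06], [0.95, -0.81, -0.06], [0.95, -0.81, -0.06], [0.95, -0.81, -0.06], [0.95, -0.81, -0.06], [0.95, -0.81, -0.06]], dr=[[0, -0.1, 0.02], [0, -0.1, 0.02], [0, -0.1, 0.02], [0, -0.1, 0.02], [0, -0.1, 0.02], [0, -0.1, 0.02], [0, -0.1, 0.02], [0, -0.1, 0.02], [0, -0.1, 0.02], [0, -0.1, 0.02]], jaw=[1, 1, 1, 1, 1, 1, 1, 1, 1, 1])

```text
clock: 1.7
position: [0.2826, -0.3655, 0.2733]
ee_rot: [0.993, 0.114, 0.033, -0.004]
ft_force: [-0.1, -0.8, 0.1]
grip_width: 0.998
grasp_force: 0.0
```

```bash
python3 - <<'E'
from h import *
T,o=cur();print(o['joint_pos'],o['position'])
E
```

```text
[ 1.1623 -0.0655 -0.2842  1.7716 -0.08    1.4041 -0.4511] [ 0.2826 -0.3655  0.2733]
```

>>> jog_arm(translation=[[0.95, -0.81, -0.06], [0.95, -0.81, -0.06], [0.95, -0.81, -0.06], [0.95, -0.81, -0.06], [0.95, -0.81, -0.06], [0.95, -0.81, -0.06], [0.95, -0.81, -0.06], [0.95, -0.81, -0.06], [0.95, -0.81, -0.06], [0.95, -0.81, -0.06]], dr=[[0, -0.1, 0.02], [0, -0.1, 0.02], [0, -0.1, 0.02], [0, -0.1, 0.02], [0, -0.1, 0.02], [0, -0.1, 0.02], [0, -0.1, 0.02], [0, -0.1, 0.02], [0, -0.1, 0.02], [0, -0.1, 0.02]], jaw=[1, 1, 1, 1, 1, 1, 1, 1, 1, 1])

```text
clock: 2.7
position: [0.4688, -0.116, 0.2978]
ee_rot: [0.994, 0.107, -0.001, 0.0]
ft_force: [0.8, -0.3, -0.9]
grip_width: 0.998
grasp_force: 0.0
```

```bash
python3 - <<'E'
from h import *
T,o=cur();print(o['joint_pos'],o['position'])
E
```

```text
[ 0.8395  0.0198 -0.6926  1.6417  0.0134  1.4859 -1.21  ] [ 0.4688 -0.116   0.2978]
```

```bash
cat > kin.py <<'E'
from h import *
import itertools
from scipy.optimize import least_squares
def fk(q,p,s,off,joints=False):
    h,L1,e,L2,w,L3,e2,w2=p
    A=lambda ax,a:Ro.from_rotvec(np.eye(3)[ax]*a).as_matrix()
    R=A(2,s[0]*q[0]);x=np.array([0,0,h]);P=[x]
    R=R@A(1,q[1]);x=x+R@[e,0,L1]
    R=R@A(2,s[1]*q[2])@A(1,q[3]);P.append(x);x=x+R@[e2,0,L2]
    R=R@A(2,s[2]*q[4])@A(1,q[5]);P.append(x);x=x+R@[w,w2,L3];P.append(x)
    R=R@A(2,s[3]*q[6]+off)
    return (R,x,P) if joints else (R,x)
def data(): return [json.loads(l) for l in open('log.jsonl')]
E
python3 - <<'E'
from kin import *
D=data();best=[]
for s in itertools.product([1,-1],repeat=4):
  for off in np.arange(4)*np.pi/2:
    e=[np.degrees((Ro.from_matrix(fk(q,np.zeros(8),s,off)[0]).inv()*Ro.from_quat(r)).magnitude()) for q,x,r in D]
    best.append((max(e),s,off,np.round(e,2)))
best.sort(key=lambda b:b[0]);print(best[:3])
_,s,off,_=best[0]
f=lambda p:np.r_[np.concatenate([fk(q,p,s,off)[1]-x for q,x,r in D]),1e-3*(p-[.35,.4,0,.4,.0,.25,0,0])]
r=least_squares(f,[.35,.4,0,.4,0,.25,0,0]);print(r.x,np.abs(r.fun).max())
json.dump([r.x.tolist(),list(s),float(off)],open('kin.json','w'))
E
```

```text
[(np.float64(2.9095527095789475e-14), (-1, -1, -1, -1), np.float64(1.5707963267948966), array([0., 0., 0.])), (np.float64(14.564597223494573), (-1, -1, 1, -1), np.float64(1.5707963267948966), array([14.56,  9.17,  1.54])), (np.float64(27.132315547330347), (1, 1, 1, 1), np.float64(4.71238898038469), array([27.13, 26.26, 24.63]))]
[ 0.1363  0.4536 -0.0108  0.4185 -0.0558  0.3894 -0.1335 -0.0478] 0.0030562114065602053
```

```bash
python3 - <<'E'
from kin import *
with open('log.jsonl','a') as f: f.write(json.dumps([[1.3064,.3328,-.0647,1.4608,.0216,1.3499,-.0885],[.1496,-.6065,.2073],[.9927,.1206,-.0001,-.0006]])+'\n')
D=data();s=(-1,)*4;off=np.pi/2
g=np.array([.35,.4,0,.4,0,.25,0,0])
for idx in ([0,1,3,5],[0,1,3,4,5],[0,1,2,3,5],[0,1,2,3,5,6],[0,1,2,3,4,5,6],[0,1,2,3,4,5,6,7]):
  def full(v): p=np.zeros(8);p[idx]=v;return p
  r=least_squares(lambda v:np.concatenate([fk(q,full(v),s,off)[1]-x for q,x,_ in D]),g[idx]);print(idx,full(r.x),np.abs(r.fun).max(),np.linalg.cond(r.jac))
E
```

```text
[0, 1, 3, 5] [-0.1246  0.4533  0.      0.4851  0.     -0.012   0.      0.    ] 0.04258477870129157 31.6010072163377
[0, 1, 3, 4, 5] [-0.1245  0.4532  0.      0.4739 -0.0111 -0.0102  0.      0.    ] 0.04262907719329803 50.48733019554214
[0, 1, 2, 3, 5] [-0.0566  0.4369  0.0633  0.4292  0.      0.0391  0.      0.    ] 0.03912097316118293 32.42994763145202
[0, 1, 2, 3, 5, 6] [-0.2396  0.3874  0.0597  0.4057  0.      0.0304 -0.2212  0.    ] 0.03784891507841193 82.00760792640101
[0, 1, 2, 3, 4, 5, 6] [-0.2276  0.3898  0.0606  0.3638 -0.0423  0.0381 -0.2079  0.    ] 0.03805770466187694 84.9279429994649
[0, 1, 2, 3, 4, 5, 6, 7] [ 0.1529  0.4504 -0.0026  0.4773  0.0037  0.3479 -0.0859 -0.0432] 0.003466275237955896 92.63481556160691
```

```bash
cat >> kin.py <<'E'
LO=np.array([-2.6,-.5,-1.47,.16,-1.27,.06,-2.6]);HI=np.array([2.6,2.12,1.34,2.42,4.41,2.06,2.6])
S=(-1,)*4;OFF=np.pi/2
def ik(T,p,q0,wt=.02):
    def f(q):
        R,x=fk(q,p,S,OFF);return np.r_[(x-T[:3,3])*10,(Ro.from_matrix(R.T@T[:3,:3])).as_rotvec()*3,wt*(q-q0)]
    r=least_squares(f,np.clip(q0,LO+.05,HI-.05),bounds=(LO+.03,HI-.03));return r.x,np.abs(r.fun[:6]).max()
E
python3 - <<'E'
from kin import *
p=np.array([ 0.1529,0.4504,-0.0026,0.4773,0.0037,0.3479,-0.0859,-0.0432])
T,o=cur();q0=o['joint_pos'];rng=np.random.default_rng(0)
for a in (10,20,30):
  z=[0,-np.cos(np.radians(a)),-np.sin(np.radians(a))]
  for sy in (1,-1):
    Tg=pose(np.array([.473,-.347,.055])+.019*np.array(z),z,[sy,0,0])
    sols=[]
    for k in range(12):
      qs=q0 if k==0 else rng.uniform(LO,HI)
      q,e=ik(Tg,p,qs,0.001 if k else .01)
      if e<.03: sols.append((abs(q-q0).max(),q,fk(q,p,S,OFF,True)[2]))
    sols.sort(key=lambda s:s[0])
    for s in sols[:2]: print(a,sy,s[0].round(2),s[1].round(2),'elbow',s[2][1].round(2),'wrist',s[2][2].round(2))
E
```

```text
10 1 1.56 [ 0.04  0.55  0.01  2.35  1.57  1.38 -1.32] elbow [ 0.23 -0.01  0.54] wrist [ 0.43 -0.02  0.1 ]
10 1 1.56 [ 0.07  0.55 -0.02  2.35  1.58  1.4  -1.32] elbow [ 0.23 -0.02  0.54] wrist [ 0.43 -0.02  0.1 ]
10 -1 3.03 [0.02 0.55 0.03 2.35 1.57 1.37 1.82] elbow [ 0.23 -0.    0.54] wrist [ 0.43 -0.02  0.1 ]
10 -1 3.03 [ 0.13  0.55 -0.09  2.35  1.59  1.44  1.82] elbow [ 0.23 -0.03  0.54] wrist [ 0.43 -0.02  0.1 ]
20 1 1.51 [ 0.16  0.43 -0.09  2.35  1.52  1.26 -1.18] elbow [ 0.18 -0.03  0.56] wrist [ 0.43 -0.03  0.15]
20 1 1.56 [ 0.45  0.46 -0.41  2.35  1.58  1.38 -1.19] elbow [ 0.18 -0.09  0.56] wrist [ 0.43 -0.03  0.15]
20 -1 3.17 [ 0.11  0.43 -0.04  2.35  1.51  1.24  1.96] elbow [ 0.18 -0.02  0.56] wrist [ 0.43 -0.03  0.15]
20 -1 3.17 [ 0.7   0.54 -0.7   2.35  1.63  1.53  1.96] elbow [ 0.17 -0.15  0.54] wrist [ 0.43 -0.03  0.15]
30 1 1.28 [-0.41  0.39  0.57  2.33  1.29  0.88 -0.97] elbow [0.15 0.07 0.57] wrist [ 0.44 -0.05  0.2 ]
30 1 1.47 [ 0.58  0.37 -0.51  2.33  1.48  1.22 -1.04] elbow [ 0.13 -0.09  0.57] wrist [ 0.44 -0.05  0.2 ]
30 -1 3.31 [ 1.05  0.59 -1.07  2.33  1.61  1.53  2.1 ] elbow [ 0.12 -0.22  0.53] wrist [ 0.44 -0.05  0.2 ]
30 -1 3.33 [ 0.16  0.33 -0.06  2.33  1.41  1.08  2.12] elbow [ 0.14 -0.02  0.58] wrist [ 0.44 -0.05  0.2 ]
```

```bash
python3 - <<'E'
from h import *
c=optics.camera('wrist');T,o=cur()
R=np.array(c['R']);C=-R.T@np.array(c['t']);print('cam in tool',T[:3,:3].T@(C-T[:3,3]),'fwd',T[:3,:3].T@R[2])
a=np.radians(20)
plan(T,pose([.473,-.22,.17],[0,-np.cos(a),-np.sin(a)],[1,0,0]))
E
```

```text
cam in tool [ 0.0759  0.0043 -0.1652] fwd [-0.3098  0.0004  0.9508]
n 17 trans [0.001 0.091 0.405] dr [-0.69  -0.861 -0.984]
```

```bash
python3 - <<'E'
from h import *
T,o=cur();a=np.radians(28)
plan(T,pose([.473,-.235,.15],[0,-np.cos(a),-np.sin(a)],[1,0,0]),18)
E
```

```text
n 18 trans [-0.026  0.108  0.432] dr [-0.578 -0.722 -0.961]
```

>>> jog_arm(translation=[[-0.03, 0.11, 0.43], [-0.03, 0.11, 0.43], [-0.03, 0.11, 0.43], [-0.03, 0.11, 0.43], [-0.03, 0.11, 0.43], [-0.03, 0.11, 0.43], [-0.03, 0.11, 0.43], [-0.03, 0.11, 0.43], [-0.03, 0.11, 0.43]], dr=[[-0.58, -0.72, -0.96], [-0.58, -0.72, -0.96], [-0.58, -0.72, -0.96], [-0.58, -0.72, -0.96], [-0.58, -0.72, -0.96], [-0.58, -0.72, -0.96], [-0.58, -0.72, -0.96], [-0.58, -0.72, -0.96], [-0.58, -0.72, -0.96]], jaw=[1, 1, 1, 1, 1, 1, 1, 1, 1])

```text
clock: 3.65
position: [0.4632, -0.1624, 0.2097]
ee_rot: [0.876, 0.391, -0.2, 0.2]
ft_force: [-0.7, -0.2, -0.0]
grip_width: 1.0
grasp_force: 0.0
```

```bash
python3 - <<'E'
from h import *
T,o=cur();print(o['joint_pos'],o['position']);a=np.radians(28)
plan(T,pose([.473,-.235,.15],[0,-np.cos(a),-np.sin(a)],[1,0,0]),9)
E
```

```text
[ 0.5711  0.2663 -0.8013  1.7428  0.6509  1.588  -1.0916] [ 0.4632 -0.1624  0.2097]
n 9 trans [0.001 0.11  0.409] dr [-0.578 -0.717 -0.964]
```

Tracking is good, so I'll finish the reorientation.

>>> jog_arm(translation=[[0, 0.11, 0.41], [0, 0.11, 0.41], [0, 0.11, 0.41], [0, 0.11, 0.41], [0, 0.11, 0.41], [0, 0.11, 0.41], [0, 0.11, 0.41], [0, 0.11, 0.41], [0, 0.11, 0.41]], dr=[[-0.58, -0.72, -0.96], [-0.58, -0.72, -0.96], [-0.58, -0.72, -0.96], [-0.58, -0.72, -0.96], [-0.58, -0.72, -0.96], [-0.58, -0.72, -0.96], [-0.58, -0.72, -0.96], [-0.58, -0.72, -0.96], [-0.58, -0.72, -0.96]], jaw=[1, 1, 1, 1, 1, 1, 1, 1, 1])

```text
clock: 4.55
position: [0.4731, -0.2349, 0.1501]
ee_rot: [0.606, 0.606, -0.364, 0.365]
ft_force: [0.1, 0.7, 0.8]
grip_width: 1.001
grasp_force: 0.0
```

```bash
python3 - <<'E'
from kin import *
T,o=cur();print(o['joint_pos'],o['position']);a=np.radians(28)
z=np.array([0,-np.cos(a),-np.sin(a)])
c=snap('wrist','w1.png')
G=np.array([.4735,-.347,.05])
T1=pose(G+[0,.11,.0]+.026*z,z,[1,0,0]);T2=pose(G+.026*z,z,[1,0,0]);print(T1[:3,3],T2[:3,3])
plan(T,T1);plan(T1,T2)
D=data();idx=range(8)
r=least_squares(lambda v:np.concatenate([fk(q,v,S,OFF)[1]-x for q,x,_ in D]),[.15,.45,0,.45,0,.3,0,0]);print(r.x,np.abs(r.fun).max());json.dump(r.x.tolist(),open('kin.json','w'))
print(fk(o['joint_pos'],r.x,S,OFF,True)[2])
for Tk in(T1,T2): print(ik(Tk,r.x,o['joint_pos']))
E
```

```text
[ 0.3886  0.4463 -0.7528  2.0305  1.2312  1.6179 -0.9272] [ 0.4731 -0.2349  0.1501]
[ 0.4735 -0.26    0.0378] [ 0.4735 -0.37    0.0378]
n 4 trans [0.874 0.002 0.748] dr [ 0.006  0.005 -0.007]
n 4 trans [-0.516  0.     0.971] dr [ 0. -0.  0.]
[ 0.2446  0.4833  0.015   0.2995 -0.17    0.3616  0.0494 -0.0341] 0.015459036119618463
[array([0.    , 0.    , 0.2446]), array([ 0.2055, -0.0842,  0.6741]), array([0.3488, 0.0393, 0.4366]), array([ 0.4789, -0.2261,  0.1655])]
(array([ 0.4243,  0.7194, -0.6709,  2.0819,  1.4499,  1.5534, -1.1616]), np.float64(5.484082244622051e-05))
(array([ 0.6774,  0.7329, -0.6218,  2.0768,  1.6825,  1.4153, -1.0653]), np.float64(0.00012939308398156525))
```

View pics/w1.png

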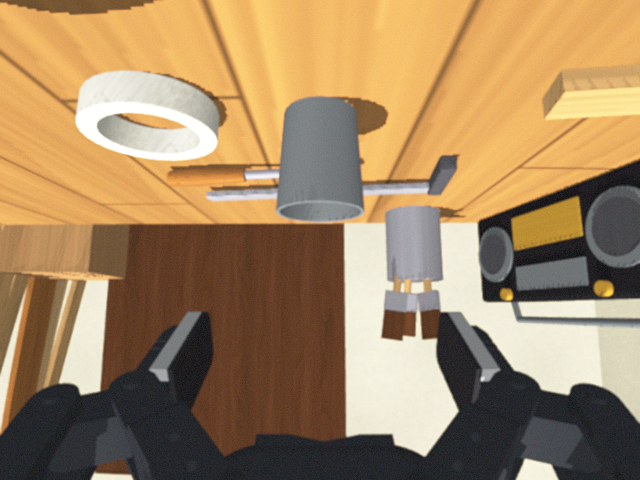

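The wrist view looks upside down, with the cup at (320,150) centred between the fingers. I'll descend and approach.

>>> jog_arm(translation=[[0.7, 0, 0.6], [0.7, 0, 0.6], [0.7, 0, 0.6], [0.7, 0, 0.6], [0.7, 0, 0.6], [0, 0, 0]], dr=[[0, 0, 0], [0, 0, 0], [0, 0, 0], [0, 0, 0], [0, 0, 0], [0, 0, 0]], jaw=[1, 1, 1, 1, 1, 1])

```text
clock: 5.2
position: [0.4714, -0.2606, 0.0357]
ee_rot: [0.608, 0.605, -0.365, 0.363]
ft_force: [-0.3, 1.1, 0.0]
grip_width: 0.998
grasp_force: 0.0
```

```bash
python3 - <<'E'
from kin import *
T,o=cur();print(o['joint_pos'],o['position']);a=np.radians(28)
z=np.array([0,-np.cos(a),-np.sin(a)])
G=np.array([.4735,-.347,.05])
plan(T,pose(G+.026*z,z,[1,0,0]),6)
s=snap('scene','s1.png')
im=cv2.imread('pics/s1.png')[110:290,180:420];cv2.imwrite('pics/s1z.png',cv2.resize(im,(720,540)))
E
```

```text
[ 0.3576  0.6745 -0.6533  2.0468  1.3738  1.5612 -1.1213] [ 0.4714 -0.2606  0.0357]
n 6 trans [-0.355  0.017  0.637] dr [-0.013 -0.005 -0.008]
```

View pics/s1z.png

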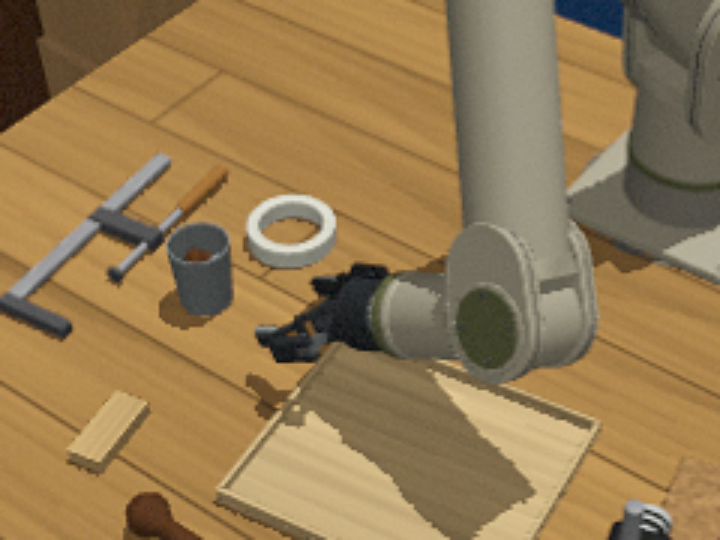

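The gripper is level with the cup, lined up and clear of the tape and tray. Next I approach and grip.

>>> jog_arm(translation=[[-0.35, 0.01, 0.64], [-0.35, 0.01, 0.64], [-0.35, 0.02, 0.64], [-0.35, 0.02, 0.64], [-0.35, 0.02, 0.64], [-0.35, 0.02, 0.64], [0, 0, 0]], dr=[[0, 0, 0], [0, 0, 0], [0, 0, 0], [0, 0, 0], [0, 0, 0], [0, 0, 0], [0, 0, 0]], jaw=[1, 1, 1, 1, 1, 1, 1], squeeze=35)

```text
clock: 5.95
position: [0.4729, -0.3735, 0.0396]
ee_rot: [0.61, 0.602, -0.365, 0.363]
ft_force: [-0.5, -0.2, 0.2]
grip_width: 0.997
grasp_force: 0.0
```

>>> jog_arm(translation=[[0, 0, 0], [0, 0, 0], [0, 0, 0], [0, 0, 0], [0, 0, 0], [0, 0, 0]], dr=[[0, 0, 0], [0, 0, 0], [0, 0, 0], [0, 0, 0], [0, 0, 0], [0, 0, 0]], jaw=[0.7, 0.6, 0.5, 0.5, 0.5, 0.5], squeeze=35)

```text
clock: 6.55
position: [0.4745, -0.3696, 0.0393]
ee_rot: [0.608, 0.604, -0.364, 0.364]
ft_force: [-1.6, 2.8, 5.4]
grip_width: 0.719
grasp_force: 36.5
```

```bash
python3 - <<'E'
from kin import *
T,o=cur();print(o['joint_pos'],o['position'],o['ft_force'])
# general linear kinematic fit
D=data()
def rows(q):
    A=lambda ax,a:Ro.from_rotvec(np.eye(3)[ax]*a).as_matrix()
    R1=A(2,-q[0]);R2=R1@A(1,q[1]);R3=R2@A(2,-q[2]);R4=R3@A(1,q[3]);R5=R4@A(2,-q[4]);R6=R5@A(1,q[5])
    # base z, y offset after1, R2(z merged), R3 x,z ; R4 ; R5 ; R6
    return np.c_[[0,0,1],R1[:,0],R1[:,1],R3[:,0],R3[:,1],R3[:,2],R5[:,0],R5[:,1],R5[:,2],R6[:,0],R6[:,1],R6[:,2]]
M=np.vstack([rows(d[0]) for d in D]);b=np.concatenate([d[1] for d in D])
pr=np.array([.35,0,0,0,0,.45,0,0,.4,0,0,.3])
for lam in(1e-4,1e-3,1e-2):
    x=pr+np.linalg.solve(M.T@M+lam*np.eye(12),M.T@(b-M@pr));print(lam,x.round(3),np.abs(M@x-b).max())
E
```

```text
[ 0.5083  0.6365 -0.5647  2.0502  1.5115  1.413  -1.023 ] [ 0.4745 -0.3696  0.0393] [-1.6108  2.7681  5.3695]
0.0001 [ 0.258  0.    -0.022  0.    -0.023  0.449  0.    -0.     0.49  -0.
 -0.     0.366] 3.4010991741571794e-05
0.001 [ 0.258  0.    -0.022  0.001 -0.023  0.448  0.002 -0.     0.487 -0.002
 -0.     0.364] 0.00037915206034504906
0.01 [ 0.261  0.001 -0.026  0.009 -0.021  0.444  0.014  0.001  0.469 -0.015
  0.001  0.352] 0.002455293082211339
```

```bash
cat >> kin.py <<'E'
def fk(q,p=None,s=None,off=None,joints=False):
    A=lambda ax,a:Ro.from_rotvec(np.eye(3)[ax]*a).as_matrix()
    R1=A(2,-q[0]);R3=R1@A(1,q[1])@A(2,-q[2]);R5=R3@A(1,q[3])@A(2,-q[4]);R6=R5@A(1,q[5])
    e=np.array([0,0,.258])+R1@[0,-.022,0]+R3@[0,-.023,.449];w=e+R5@[0,0,.49];x=w+R6@[0,0,.366]
    R=R6@A(2,-q[6]+np.pi/2);return (R,x,[e,w]) if joints else (R,x)
E
cat > pour.py <<'E'
from kin import *
T,o=cur();q0=o['joint_pos'];up=T[:3,:3].T@[0,0,1]
R,x,P=fk(q0,joints=True);print('fkerr',x-T[:3,3],'wrist',P[1])
for h in (0,30,50):
  for a in (5,):
    hh,aa=np.radians([h,a]);z=np.array([np.sin(hh)*np.cos(aa),-np.cos(hh)*np.cos(aa),-np.sin(aa)])
    g=np.array([.50,-.09,.15])
    for th in (0,-70,-110,-150,-170):
      T1=pose(g+.024*z,z,[np.cos(hh),np.sin(hh),0]);T1[:3,:3]=T1[:3,:3]@Ro.from_euler('z',th,degrees=True).as_matrix()
      q,e=ik(T1,None,q0 if th==0 else q,.005);u=T1[:3,:3]@up;R,x,P=fk(q,joints=True)
      print(h,a,th,round(e,4),q.round(2),'u',u.round(2),'mouth',(g+.034*u).round(3),'wrist',P[1].round(2))
E
python3 pour.py
```

```text
fkerr [-0.0002  0.0006  0.0003] wrist [ 0.4755 -0.046   0.2117]
0 5 0 0.0 [-0.12  0.79 -0.5   1.83  1.26  2.03 -1.18] u [0.   0.39 0.92] mouth [ 0.5   -0.077  0.181] wrist [0.5  0.25 0.18]
0 5 -70 0.0 [-0.12  0.79 -0.5   1.83  1.26  2.03  0.05] u [0.83 0.44 0.34] mouth [ 0.528 -0.075  0.162] wrist [0.5  0.25 0.18]
0 5 -110 0.0 [-0.12  0.79 -0.5   1.83  1.26  2.03  0.74] u [ 0.83  0.49 -0.26] mouth [ 0.528 -0.073  0.141] wrist [0.5  0.25 0.18]
0 5 -150 0.0 [-0.12  0.79 -0.5   1.83  1.26  2.03  1.44] u [ 0.44  0.54 -0.72] mouth [ 0.515 -0.072  0.125] wrist [0.5  0.25 0.18]
0 5 -170 0.0 [-0.12  0.79 -0.5   1.83  1.26  2.03  1.79] u [ 0.15  0.54 -0.83] mouth [ 0.505 -0.072  0.122] wrist [0.5  0.25 0.18]
30 5 0 0.0 [ 0.    0.67 -0.7   2.25  1.63  1.89 -1.22] u [-0.19  0.34  0.92] mouth [ 0.493 -0.078  0.181] wrist [0.33 0.21 0.18]
30 5 -70 0.0 [-0.04  0.65 -0.65  2.25  1.61  1.86 -0.01] u [0.5  0.8  0.34] mouth [ 0.517 -0.063  0.162] wrist [0.33 0.21 0.18]
30 5 -110 0.0 [-0.07  0.64 -0.63  2.25  1.6   1.85  0.69] u [ 0.47  0.84 -0.26] mouth [ 0.516 -0.061  0.141] wrist [0.33 0.21 0.18]
30
[... 229 characters left out ...]
1  0.122] wrist [0.33 0.21 0.18]
50 5 0 0.2342 [ 0.36  0.83 -1.    2.39  2.09  2.03 -1.1 ] u [-0.3   0.25  0.92] mouth [ 0.49  -0.081  0.181] wrist [0.28 0.16 0.17]
50 5 -70 0.2067 [ 0.36  0.83 -1.    2.39  2.09  2.03  0.13] u [0.19 0.92 0.34] mouth [ 0.507 -0.059  0.162] wrist [0.28 0.16 0.17]
50 5 -110 0.2335 [ 0.36  0.83 -1.    2.39  2.09  2.03  0.82] u [ 0.15  0.95 -0.26] mouth [ 0.505 -0.058  0.141] wrist [0.28 0.16 0.17]
50 5 -150 0.1833 [ 0.36  0.83 -1.    2.39  2.09  2.03  1.52] u [-0.13  0.68 -0.72] mouth [ 0.496 -0.067  0.125] wrist [0.28 0.16 0.17]
50 5 -170 0.2239 [ 0.36  0.83 -1.    2.39  2.09  2.03  1.87] u [-0.32  0.46 -0.83] mouth [ 0.489 -0.074  0.122] wrist [0.28 0.16 0.17]
```

>>> jog_arm(translation=[[-0.44, 0, -0.235], [-0.88, 0, -0.47], [-0.88, 0, -0.47], [-0.88, 0, -0.47], [-0.44, 0, -0.235]], dr=[[0, 0, 0], [0, 0, 0], [0, 0, 0], [0, 0, 0], [0, 0, 0]], jaw=[0.5, 0.5, 0.5, 0.5, 0.5])

```text
clock: 7.05
position: [0.4747, -0.3696, 0.141]
ee_rot: [0.609, 0.604, -0.363, 0.365]
ft_force: [0.2, 0.1, -3.2]
grip_width: 0.722
grasp_force: 37.0
```

```bash
python3 - <<'E'
from kin import *
T,o=cur();print(T[:3,3],o['grip_width'],o['grasp_force'],o['ft_force'],o['joint_pos'])
hh,aa=np.radians([30,8]);z=np.array([np.sin(hh)*np.cos(aa),-np.cos(hh)*np.cos(aa),-np.sin(aa)])
T1=pose(np.array([.52,-.085,.135])+.024*z,z,[np.cos(hh),np.sin(hh),0])
plan(T,T1)
plan(T,T1,16)
E
```

```text
[ 0.4747 -0.3696  0.141 ] 0.7224556804551662 37.016383001973736 [ 0.2351  0.112  -3.234 ] [ 0.5644  0.4213 -0.6279  2.0459  1.386   1.4044 -0.8217]
n 10 trans [ 0.367  0.47  -0.922] dr [-0.721 -0.488 -0.242]
n 16 trans [ 0.225  0.3   -0.575] dr [-0.451 -0.305 -0.151]
```

>>> jog_arm(translation=[[0.22, 0.3, -0.58], [0.22, 0.3, -0.58], [0.22, 0.3, -0.58], [0.22, 0.3, -0.58], [0.22, 0.3, -0.58], [0.22, 0.3, -0.58], [0.22, 0.3, -0.58], [0.22, 0.3, -0.58]], dr=[[-0.45, -0.3, -0.15], [-0.45, -0.3, -0.15], [-0.45, -0.3, -0.15], [-0.45, -0.3, -0.15], [-0.45, -0.3, -0.15], [-0.45, -0.3, -0.15], [-0.45, -0.3, -0.15], [-0.45, -0.3, -0.15]], jaw=[0.5, 0.5, 0.5, 0.5, 0.5, 0.5, 0.5, 0.5])

```text
clock: 7.85
position: [0.5202, -0.2384, 0.145]
ee_rot: [0.498, 0.639, -0.349, 0.471]
ft_force: [0.5, -0.3, -2.4]
grip_width: 0.722
grasp_force: 37.1
```

>>> jog_arm(translation=[[0.22, 0.3, -0.58], [0.22, 0.3, -0.58], [0.22, 0.3, -0.58], [0.22, 0.3, -0.58], [0.22, 0.3, -0.58], [0.22, 0.3, -0.58], [0.22, 0.3, -0.58], [0.22, 0.3, -0.58]], dr=[[-0.45, -0.3, -0.15], [-0.45, -0.3, -0.15], [-0.45, -0.3, -0.15], [-0.45, -0.3, -0.15], [-0.45, -0.3, -0.15], [-0.45, -0.3, -0.15], [-0.45, -0.3, -0.15], [-0.45, -0.3, -0.15]], jaw=[0.5, 0.5, 0.5, 0.5, 0.5, 0.5, 0.5, 0.5])

```text
clock: 8.65
position: [0.531, -0.1022, 0.1312]
ee_rot: [0.377, 0.656, -0.326, 0.567]
ft_force: [-0.6, -0.3, -2.7]
grip_width: 0.718
grasp_force: 37.2
```

```bash
python3 - <<'E'
from kin import *
T,o=cur();print(T[:3,3],T[:3,2],o['grip_width'],o['grasp_force'],o['ft_force'],o['joint_pos'])
E
```

```text
[ 0.531  -0.1022  0.1312] [ 0.4976 -0.8552 -0.1451] 0.7178326544993747 37.15619726619025 [-0.5899 -0.297  -2.7214] [ 0.0286  0.682  -0.7201  2.2048  1.6405  1.8483 -1.1841]
```

>>> jog_arm(translation=[[0, 0, 0], [0, 0, 0], [0, 0, 0], [0, 0, 0], [0, 0, 0], [0, 0, 0], [0, 0, 0], [0, 0, 0], [0, 0, 0], [0, 0, 0]], dr=[[0, 0, -1], [0, 0, -1], [0, 0, -1], [0, 0, -1], [0, 0, -1], [0, 0, -1], [0, 0, -1], [0, 0, -1], [0, 0, -1], [0, 0, -1]], jaw=[0.5, 0.5, 0.5, 0.5, 0.5, 0.5, 0.5, 0.5, 0.5, 0.5])

```text
clock: 9.65
position: [0.531, -0.1029, 0.1312]
ee_rot: [0.129, 0.746, -0.501, 0.42]
ft_force: [-0.4, 1.0, -0.8]
grip_width: 0.723
grasp_force: 37.2
```

>>> jog_arm(translation=[[0, 0, 0], [0, 0, 0], [0, 0, 0], [0, 0, 0], [0, 0, 0], [0, 0, 0], [0, 0, 0], [0, 0, 0], [0, 0, 0], [0, 0, 0]], dr=[[0, 0, -1], [0, 0, -1], [0, 0, -1], [0, 0, -1], [0, 0, -1], [0, 0, -1], [0, 0, -1], [0, 0, -1], [0, 0, -1], [0, 0, -1]], jaw=[0.5, 0.5, 0.5, 0.5, 0.5, 0.5, 0.5, 0.5, 0.5, 0.5])

```text
clock: 10.65
position: [0.5309, -0.103, 0.1312]
ee_rot: [-0.133, 0.745, -0.614, 0.223]
ft_force: [0.0, 0.4, -2.5]
grip_width: 0.715
grasp_force: 37.1
```

>>> jog_arm(translation=[[0, 0, 0], [0, 0, 0], [0, 0, 0], [0, 0, 0], [0, 0, 0], [0, 0, 0], [0, 0, 0], [0, 0, 0], [0, 0, 0], [0, 0, 0]], dr=[[0, 0, -1], [0, 0, -1], [0, 0, -1], [0, 0, -1], [0, 0, -1], [0, 0, -1], [0, 0, -1], [0, 0, -1], [0, 0, -1], [0, 0, -1]], jaw=[0.5, 0.5, 0.5, 0.5, 0.5, 0.5, 0.5, 0.5, 0.5, 0.5])

```text
clock: 11.65
position: [0.5309, -0.103, 0.1312]
ee_rot: [-0.38, 0.654, -0.654, -0.001]
ft_force: [0.3, 0.4, -2.1]
grip_width: 0.717
grasp_force: 37.0
```

>>> jog_arm(translation=[[0, 0, 0], [0, 0, 0], [0, 0, 0], [0, 0, 0], [0, 0, 0], [0, 0, 0], [0, 0, 0], [0, 0, 0], [0, 0, 0], [0, 0, 0]], dr=[[0, 0, -1], [0, 0, -1], [0, 0, -1], [0, 0, -1], [0, 0, -1], [0, 0, -1], [0, 0, -1], [0, 0, -1], [0, 0, -1], [0, 0, -1]], jaw=[0.5, 0.5, 0.5, 0.5, 0.5, 0.5, 0.5, 0.5, 0.5, 0.5])

```text
clock: 12.65
position: [0.531, -0.103, 0.1315]
ee_rot: [0.581, -0.485, 0.614, 0.224]
ft_force: [0.1, 0.1, -0.2]
grip_width: 0.714
grasp_force: 36.9
```

```bash
python3 - <<'E'
from kin import *
T,o=cur();print(T[:3,3],T[:3,2],o['grip_width'],o['grasp_force'],o['ft_force'],o['joint_pos'])
a=snap('scene')['color'];b=snap('top')['color']
z=lambda im,x,y,w,h:cv2.resize(im[y:y+h,x:x+w,::-1],(400,400))
cv2.imwrite('pics/p1.png',np.hstack([z(a,240,170,150,150),z(b,260,180,145,145)]))
E
```

```text
[ 0.531  -0.103   0.1315] [ 0.4963 -0.8559 -0.1452] 0.7143994112619383 36.94237357743077 [ 0.0839  0.1141 -0.1897] [-0.0725  0.6362 -0.6107  2.2091  1.5922  1.7799  1.6008]
```

View pics/p1.png

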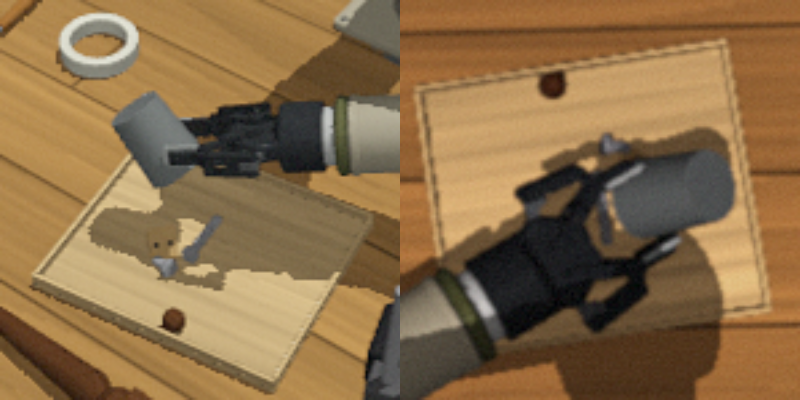

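All four fittings are in the tray: the block, both bolts and the knob near the far wall. The cup is still in the gripper, so I'll bring it back.

```bash
python3 - <<'E'
from kin import *
from scipy.linalg import logm,expm
T,o=cur();a=np.radians(28);z=[0,-np.cos(a),-np.sin(a)]
T1=pose([.4745,-.3696,.135],z,[1,0,0])
plan(T,T1);plan(T,T1,40);L=logm(np.linalg.inv(T)@T1).real
q=o['joint_pos']
for k in range(0,11):
    X=T@expm(L*k/10);q,e=ik(X,None,q,.005);print((X[:3,3]).round(3),X[:3,2].round(2),q.round(2),round(e,4),fk(q,joints=True)[2][1].round(2))
E
```

```text
n 41 trans [ 0.138 -0.086  0.27 ] dr [-0.125  0.283  0.991]
n 40 trans [ 0.141 -0.088  0.276] dr [-0.128  0.29   1.016]
[ 0.531 -0.103  0.132] [ 0.5  -0.86 -0.15] [-0.07  0.64 -0.61  2.21  1.59  1.78  1.6 ] 0.0 [0.35 0.21 0.18]
[ 0.547 -0.128  0.145] [ 0.44 -0.89 -0.09] [-0.05  0.67 -0.57  2.14  1.62  1.82  1.35] 0.0 [0.39 0.2  0.18]
[ 0.556 -0.156  0.159] [ 0.36 -0.93 -0.06] [-0.02  0.69 -0.54  2.08  1.62  1.85  1.11] 0.0 [0.42 0.18 0.18]
[ 0.559 -0.185  0.172] [ 0.28 -0.96 -0.05] [ 0.02  0.68 -0.52  2.03  1.6   1.86  0.87] 0.0 [0.46 0.17 0.19]
[ 0.555 -0.215  0.183] [ 0.2  -0.98 -0.06] [ 0.07  0.67 -0.51  1.99  1.57  1.85  0.64] 0.0 [0.48 0.14 0.21]
[ 0.546 -0.245  0.19 ] [ 0.12 -0.99 -0.1 ] [ 0.13  0.64 -0.51  1.96  1.53  1.83  0.4 ] 0.0 [0.5  0.12 0.23]
[ 0.533 -0.274  0.191] [ 0.05 -0.99 -0.16] [ 0.19  0.6  -0.51  1.95  1.49  1.78  0.16] 0.0 [0.51 0.09 0.25]
[ 0.517 -0.302  0.186] [ 0.   -0.97 -0.23] [ 0.25  0.55 -0.51  1.95  1.44  1.71 -0.08] 0.0 [0.52 0.05 0.27]
[ 0.501 -0.327  0.175] [-0.02 -0.95 -0.31] [ 0.32  0.5  -0.52  1.98  1.4   1.61 -0.32] 0.0 [0.51 0.02 0.29]
[ 0.486 -0.35   0.158] [-0.02 -0.92 -0.39] [ 0.39  0.45 -0.51  2.01  1.37  1.5  -0.57] 0.0 [ 0.49 -0.01  0.3 ]
[ 0.474 -0.37   0.135] [ 0.   -0.88 -0.47] [ 0.46  0.41 -0.51  2.05  1.36  1.36 -0.83] 0.0 [ 0.47 -0.05  0.31]
```

Nice path. I'll run it as 41 identical rows.

>>> jog_arm(translation=[[0.14, -0.09, 0.27], [0.14, -0.09, 0.27], [0.14, -0.09, 0.27], [0.14, -0.09, 0.27], [0.14, -0.09, 0.27], [0.14, -0.09, 0.27], [0.14, -0.09, 0.27], [0.14, -0.09, 0.27], [0.14, -0.09, 0.27], [0.14, -0.09, 0.27]], dr=[[-0.125, 0.28, 0.99], [-0.125, 0.28, 0.99], [-0.125, 0.28, 0.99], [-0.125, 0.28, 0.99], [-0.125, 0.28, 0.99], [-0.125, 0.28, 0.99], [-0.125, 0.28, 0.99], [-0.125, 0.28, 0.99], [-0.125, 0.28, 0.99], [-0.125, 0.28, 0.99]], jaw=[0.5, 0.5, 0.5, 0.5, 0.5, 0.5, 0.5, 0.5, 0.5, 0.5])

```text
clock: 13.75
position: [0.5584, -0.1689, 0.1661]
ee_rot: [0.308, -0.657, 0.685, 0.071]
ft_force: [-0.6, 0.2, 0.1]
grip_width: 0.719
grasp_force: 37.0
```

>>> jog_arm(translation=[[0.14, -0.09, 0.27], [0.14, -0.09, 0.27], [0.14, -0.09, 0.27], [0.14, -0.09, 0.27], [0.14, -0.09, 0.27], [0.14, -0.09, 0.27], [0.14, -0.09, 0.27], [0.14, -0.09, 0.27], [0.14, -0.09, 0.27], [0.14, -0.09, 0.27]], dr=[[-0.125, 0.28, 0.99], [-0.125, 0.28, 0.99], [-0.125, 0.28, 0.99], [-0.125, 0.28, 0.99], [-0.125, 0.28, 0.99], [-0.125, 0.28, 0.99], [-0.125, 0.28, 0.99], [-0.125, 0.28, 0.99], [-0.125, 0.28, 0.99], [-0.125, 0.28, 0.99]], jaw=[0.5, 0.5, 0.5, 0.5, 0.5, 0.5, 0.5, 0.5, 0.5, 0.5])

```text
clock: 14.75
position: [0.5473, -0.2422, 0.1915]
ee_rot: [0.003, 0.74, -0.666, 0.089]
ft_force: [-0.7, 0.7, -0.3]
grip_width: 0.72
grasp_force: 37.0
```

>>> jog_arm(translation=[[0.14, -0.09, 0.27], [0.14, -0.09, 0.27], [0.14, -0.09, 0.27], [0.14, -0.09, 0.27], [0.14, -0.09, 0.27], [0.14, -0.09, 0.27], [0.14, -0.09, 0.27], [0.14, -0.09, 0.27], [0.14, -0.09, 0.27], [0.14, -0.09, 0.27]], dr=[[-0.125, 0.28, 0.99], [-0.125, 0.28, 0.99], [-0.125, 0.28, 0.99], [-0.125, 0.28, 0.99], [-0.125, 0.28, 0.99], [-0.125, 0.28, 0.99], [-0.125, 0.28, 0.99], [-0.125, 0.28, 0.99], [-0.125, 0.28, 0.99], [-0.125, 0.28, 0.99]], jaw=[0.5, 0.5, 0.5, 0.5, 0.5, 0.5, 0.5, 0.5, 0.5, 0.5])

```text
clock: 15.75
position: [0.5108, -0.3115, 0.1861]
ee_rot: [0.313, 0.728, -0.561, 0.238]
ft_force: [-0.8, -0.0, -0.4]
grip_width: 0.721
grasp_force: 37.1
```

```bash
python3 - <<'E'
from kin import *
T,o=cur();a=np.radians(28);z=np.array([0,-np.cos(a),-np.sin(a)])
print(o['position'],o['joint_pos'],o['grasp_force'])
plan(T,pose([.4745,-.3696,.13],z,[1,0,0]),11)
E
```

```text
[ 0.5108 -0.3115  0.1861] [ 0.2841  0.5289 -0.5248  1.9638  1.4293  1.6808 -0.152 ] 37.051642411584
n 11 trans [ 0.161 -0.071  0.275] dr [-0.121  0.281  0.988]
```

>>> jog_arm(translation=[[0.176, -0.08, 0.3], [0.176, -0.08, 0.3], [0.176, -0.08, 0.3], [0.176, -0.08, 0.3], [0.176, -0.08, 0.3], [0.176, -0.08, 0.3], [0.176, -0.08, 0.3], [0.176, -0.08, 0.3], [0.176, -0.08, 0.3], [0.176, -0.08, 0.3]], dr=[[-0.133, 0.309, 1.0], [-0.133, 0.309, 1.0], [-0.133, 0.309, 1.0], [-0.133, 0.309, 1.0], [-0.133, 0.309, 1.0], [-0.133, 0.309, 1.0], [-0.133, 0.309, 1.0], [-0.133, 0.309, 1.0], [-0.133, 0.309, 1.0], [-0.133, 0.309, 1.0]], jaw=[0.5, 0.5, 0.5, 0.5, 0.5, 0.5, 0.5, 0.5, 0.5, 0.5])

```text
clock: 16.75
position: [0.4728, -0.3696, 0.1315]
ee_rot: [0.589, 0.623, -0.377, 0.35]
ft_force: [0.2, -0.6, -0.7]
grip_width: 0.717
grasp_force: 37.1
```

```bash
python3 - <<'E'
from kin import *
T,o=cur();a=np.radians(28);z=np.array([0,-np.cos(a),-np.sin(a)])
print(o['position'],o['joint_pos'],o['grasp_force'])
T1=pose([.4745,-.3696,.065],z,[1,0,0]);plan(T,T1,5)
a=snap('scene')['color'];b=snap('top')['color']
zz=lambda im,x,y,w,h:cv2.resize(im[y:y+h,x:x+w,::-1],(400,400))
cv2.imwrite('pics/p2.png',np.hstack([zz(a,200,120,100,100),zz(b,420,220,90,90)]))
E
```

```text
[ 0.4728 -0.3696  0.1315] [ 0.4699  0.4165 -0.5213  2.0526  1.3632  1.3702 -0.7706] 37.05355133115063
n 5 trans [0.469 0.032 0.25 ] dr [-0.022 -0.004  0.172]
```

View pics/p2.png

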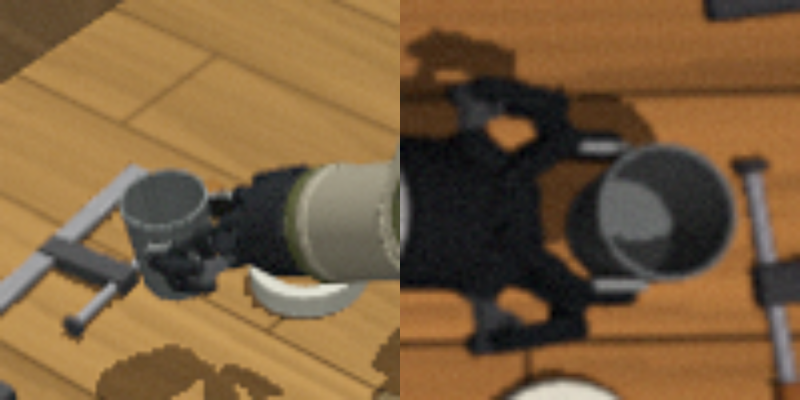

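The cup is empty and upright in the gripper. I'll lower it to the grasp height it was picked from.

>>> jog_arm(translation=[[0.47, 0.03, 0.25], [0.47, 0.03, 0.25], [0.47, 0.03, 0.25], [0.47, 0.03, 0.25], [0.47, 0.03, 0.25], [0.35, 0, 0.19], [0.35, 0, 0.19], [0, 0, 0]], dr=[[-0.02, 0, 0.17], [-0.02, 0, 0.17], [-0.02, 0, 0.17], [-0.02, 0, 0.17], [-0.02, 0, 0.17], [0, 0, 0], [0, 0, 0], [0, 0, 0]], jaw=[0.5, 0.5, 0.5, 0.5, 0.5, 0.5, 0.5, 0.5])

```text
clock: 17.65
position: [0.4735, -0.3699, 0.0446]
ee_rot: [0.605, 0.608, -0.366, 0.362]
ft_force: [-0.6, 0.4, -0.0]
grip_width: 0.718
grasp_force: 37.1
```

```bash
python3 - <<'E'
from kin import *
T,o=cur();a=np.radians(28);z=np.array([0,-np.cos(a),-np.sin(a)])
print(o['position'],o['ee_rot'],o['ft_force'],o['grasp_force'])
T1=pose([.4745,-.3696,.0395],z,[1,0,0]);plan(T,T1,3)
E
```

```text
[ 0.4735 -0.3699  0.0446] [ 0.6048  0.6079 -0.3657  0.3619] [-0.6334  0.4282 -0.0121] 37.057199208234124
n 3 trans [0.062 0.014 0.028] dr [-0.011 -0.006  0.031]
```

>>> jog_arm(translation=[[0.062, 0, 0.03], [0.062, 0, 0.03], [0.062, 0, 0.03], [0, 0, 0]], dr=[[0, 0, 0.03], [0, 0, 0.03], [0, 0, 0.03], [0, 0, 0]], jaw=[0.5, 0.5, 0.5, 0.5])

```text
clock: 18.05
position: [0.4739, -0.3703, 0.041]
ee_rot: [0.607, 0.605, -0.364, 0.364]
ft_force: [0.1, -0.1, 0.3]
grip_width: 0.717
grasp_force: 37.0
```

>>> jog_arm(translation=[[0, 0, 0], [0, 0, 0], [0, 0, 0], [0, 0, 0], [0, 0, 0], [0, 0, 0]], dr=[[0, 0, 0], [0, 0, 0], [0, 0, 0], [0, 0, 0], [0, 0, 0], [0, 0, 0]], jaw=[0.78, 0.85, 0.92, 1, 1, 1])

```text
clock: 18.65
position: [0.4738, -0.3703, 0.0408]
ee_rot: [0.607, 0.605, -0.364, 0.364]
ft_force: [0.1, 0.1, 0.1]
grip_width: 1.002
grasp_force: 0.0
```

```bash
python3 - <<'E'
from kin import *
T,o=cur();a=np.radians(28);z=np.array([0,-np.cos(a),-np.sin(a)])
print(o['position'],o['ft_force'],o['grip_width'])
T1=pose([.4735,-.24,.045],z,[1,0,0]);plan(T,T1,7)
T2=pose([.45,-.15,.32],[0,0,-1],[.2,-.98,0]);plan(T1,T2)
E
```

```text
[ 0.4738 -0.3703  0.0408] [0.1459 0.1432 0.0687] 1.0016002344550377
n 7 trans [ 0.329 -0.003 -0.668] dr [-0.004 -0.001 -0.005]
n 18 trans [-0.234 -0.006 -0.625] dr [0.586 0.717 0.975]
```

>>> jog_arm(translation=[[0.33, 0, -0.67], [0.33, 0, -0.67], [0.33, 0, -0.67], [0.33, 0, -0.67], [0.33, 0, -0.67], [0.33, 0, -0.67], [0.33, 0, -0.67]], dr=[[0, 0, 0], [0, 0, 0], [0, 0, 0], [0, 0, 0], [0, 0, 0], [0, 0, 0], [0, 0, 0]], jaw=[1, 1, 1, 1, 1, 1, 1])

```text
clock: 19.35
position: [0.4742, -0.2379, 0.045]
ee_rot: [0.607, 0.605, -0.364, 0.364]
ft_force: [1.4, 0.3, -0.0]
grip_width: 1.003
grasp_force: 0.0
```

>>> jog_arm(translation=[[-0.23, 0, -0.63], [-0.23, 0, -0.63], [-0.23, 0, -0.63], [-0.23, 0, -0.63], [-0.23, 0, -0.63], [-0.23, 0, -0.63], [-0.23, 0, -0.63], [-0.23, 0, -0.63], [-0.23, 0, -0.63]], dr=[[0.59, 0.72, 0.97], [0.59, 0.72, 0.97], [0.59, 0.72, 0.97], [0.59, 0.72, 0.97], [0.59, 0.72, 0.97], [0.59, 0.72, 0.97], [0.59, 0.72, 0.97], [0.59, 0.72, 0.97], [0.59, 0.72, 0.97]], jaw=[1, 1, 1, 1, 1, 1, 1, 1, 1])

```text
clock: 20.25
position: [0.4767, -0.1632, 0.1751]
ee_rot: [0.879, 0.386, -0.199, 0.196]
ft_force: [-1.1, -0.2, -0.4]
grip_width: 0.995
grasp_force: 0.0
```

```bash
python3 - <<'E'
from kin import *
T,o=cur()
print(o['position'],T[:3,2],o['joint_pos'])
plan(T,pose([.47,-.14,.32],[0,0,-1],[.2,-.98,0]),9)
a=snap('scene')['color'];b=snap('top')['color']
cv2.imwrite('pics/t3.png',b[:,:,::-1]);cv2.imwrite('pics/s3.png',a[:,:,::-1])
zz=lambda im,x,y,w,h:cv2.resize(im[y:y+h,x:x+w,::-1],(400,300))
cv2.imwrite('pics/p3.png',np.hstack([zz(a,220,150,200,150),zz(b,260,185,160,120)]))
E
```

```text
[ 0.4767 -0.1632  0.1751] [-0.1988 -0.4988 -0.8436] [ 0.4925  0.3202 -0.716   1.7447  0.6622  1.5404 -1.1306]
n 9 trans [-0.15   0.004 -0.642] dr [0.574 0.715 0.97 ]
```

View pics/p3.png

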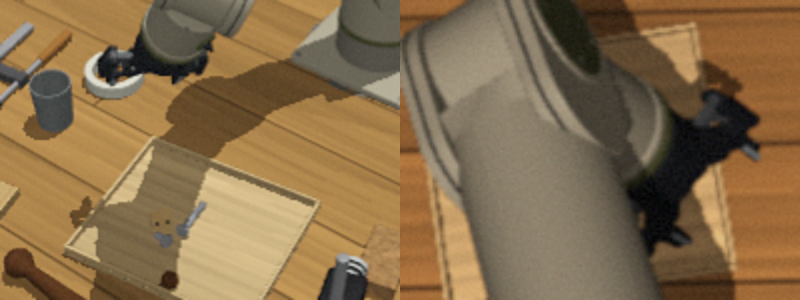

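The cup stands upright on the bench. In the scene image the long bolt is at about (316,260), next to the block and short bolt. I'll move to tool-down over the tray for a wrist view.

```bash
python3 - <<'E'
from kin import *
T,o=cur()
plan(T,pose([.46,-.06,.31],[0,0,-1],[.2,-.98,0]),9)
E
```

```text
n 9 trans [ 0.003 -0.339 -0.68 ] dr [0.58  0.711 0.964]
```

>>> jog_arm(translation=[[0, -0.34, -0.68], [0, -0.34, -0.68], [0, -0.34, -0.68], [0, -0.34, -0.68], [0, -0.34, -0.68], [0, -0.34, -0.68], [0, -0.34, -0.68], [0, -0.34, -0.68], [0, -0.34, -0.68], [0, 0, 0]], dr=[[0.58, 0.71, 0.96], [0.58, 0.71, 0.96], [0.58, 0.71, 0.96], [0.58, 0.71, 0.96], [0.58, 0.71, 0.96], [0.58, 0.71, 0.96], [0.58, 0.71, 0.96], [0.58, 0.71, 0.96], [0.58, 0.71, 0.96], [0, 0, 0]], jaw=[1, 1, 1, 1, 1, 1, 1, 1, 1, 1])

```text
clock: 21.35
position: [0.4583, -0.06, 0.3088]
ee_rot: [0.995, 0.103, -0.002, 0.0]
ft_force: [0.3, 0.2, -0.2]
grip_width: 0.997
grasp_force: 0.0
```

```bash
python3 - <<'E'
from kin import *
T,o=cur();print(o['position'],T[:3,2],o['joint_pos'])
c=snap('wrist','w4.png')
E
```

```text
[ 0.4583 -0.06    0.3088] [-0.0045 -0.0006 -1.    ] [ 0.7268 -0.0362 -0.6663  1.6643 -0.0215  1.5102 -1.3025]
```

View pics/w4.png

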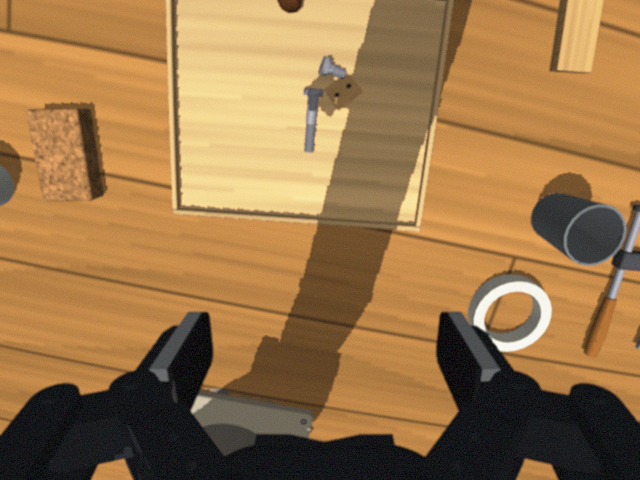

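In the wrist view the long bolt's head is at (313,92) and its threaded tip at (309,151), pointing towards the robot. The short bolt and block lie just beyond the head.

```bash
python3 - <<'E'
from kin import *
T,o=cur();c=optics.camera('wrist');im=c['color'];hsv=cv2.cvtColor(im,cv2.COLOR_RGB2HSV)
m=((hsv[:,:,1]<90)&(hsv[:,:,2]>40)).astype(np.uint8);m[:, :290]=0;m[:,340:]=0;m[:80]=0;m[165:]=0
n,l,st,ct=cv2.connectedComponentsWithStats(m);k=1+st[1:,4].argmax();print(st[k])
ys,xs=np.where(l==k)
for y in range(ys.min(),ys.max()+1,4): print(y,xs[ys==y].min(),xs[ys==y].max(),end='; ')
sel=(ys>105);A=np.polyfit(ys[sel],xs[sel],1);y1=ys.max()+.5
tip=plane(c,(np.polyval(A,y1),y1),.012);mid=plane(c,(np.polyval(A,115),115),.013)
d=mid-tip;d[2]=0;d/=np.linalg.norm(d);print('\ntip',tip,'dir tip->head',d,'head end',plane(c,(np.polyval(A,ys.min()-.5),ys.min()-.5),.02))
E
```

```text
[303  86  21  66 739]
86 307 312; 90 303 323; 94 304 322; 98 307 317; 102 307 317; 106 307 316; 110 306 316; 114 306 316; 118 306 315; 122 306 315; 126 305 314; 130 305 314; 134 305 313; 138 305 313; 142 304 313; 146 304 313; 150 304 312; 
tip [ 0.4869 -0.035   0.012 ] dir tip->head [0.9929 0.1186 0.    ] head end [ 0.5581 -0.0267  0.02  ]
```

```bash
python3 - <<'E'
from kin import *
T,o=cur();y=[.1186,-.9929,0];g=[.5167,-.0314]
T1=pose([*g,.05],[0,0,-1],y);T2=pose([*g,.0080],[0,0,-1],y);plan(T,T1,12);plan(T1,T2,5)
E
```

```text
n 12 trans [ 0.213 -0.062  0.854] dr [0.    0.011 0.108]
n 5 trans [0.    0.    0.336] dr [0. 0. 0.]
```

>>> jog_arm(translation=[[0.25, -0.07, 1.0], [0.25, -0.07, 1.0], [0.25, -0.07, 1.0], [0.25, -0.07, 1.0], [0.25, -0.07, 1.0], [0.25, -0.07, 1.0], [0.25, -0.07, 1.0], [0.25, -0.07, 1.0], [0.25, -0.07, 1.0], [0.25, -0.07, 1.0]], dr=[[0, 0.01, 0.13], [0, 0.01, 0.13], [0, 0.01, 0.13], [0, 0.01, 0.13], [0, 0.01, 0.13], [0, 0.01, 0.13], [0, 0.01, 0.13], [0, 0.01, 0.13], [0, 0.01, 0.13], [0, 0.01, 0.13]], jaw=[0.5, 0.5, 0.5, 0.5, 0.5, 0.5, 0.5, 0.5, 0.5, 0.5], squeeze=60)

```text
clock: 22.45
position: [0.5153, -0.0313, 0.0544]
ee_rot: [0.998, 0.06, -0.001, -0.0]
ft_force: [-0.1, 0.2, -0.2]
grip_width: 0.496
grasp_force: 0.0
```

```bash
python3 - <<'E'
from kin import *
T,o=cur();print(o['position'],T[:3,2],o['grip_width']);y=[.1186,-.9929,0];g=[.5167,-.0314]
plan(T,pose([*g,.0085],[0,0,-1],y),5)
E
```

```text
[ 0.5153 -0.0313  0.0544] [-0.003   0.0008 -1.    ] 0.4964611607361032
n 5 trans [0.011 0.002 0.367] dr [-0.003  0.008  0.005]
```

>>> jog_arm(translation=[[0.01, 0, 0.37], [0.01, 0, 0.37], [0.01, 0, 0.37], [0.01, 0, 0.37], [0.01, 0, 0.2], [0, 0, 0], [0, 0, 0]], dr=[[0, 0.01, 0], [0, 0.01, 0], [0, 0.01, 0], [0, 0.01, 0], [0, 0, 0], [0, 0, 0], [0, 0, 0]], jaw=[0.5, 0.5, 0.5, 0.5, 0.5, 0.5, 0.5])

```text
clock: 23.15
position: [0.5178, -0.0325, 0.0155]
ee_rot: [0.998, 0.058, 0.002, -0.0]
ft_force: [0.9, -0.7, -0.4]
grip_width: 0.497
grasp_force: 0.0
```

>>> jog_arm(translation=[[0, 0, 0.15], [0, 0, 0.12], [0, 0, 0]], dr=[[0, 0, 0], [0, 0, 0], [0, 0, 0]], jaw=[0.5, 0.5, 0.5])

```text
clock: 23.45
position: [0.5173, -0.0325, 0.008]
ee_rot: [0.998, 0.058, 0.001, -0.0]
ft_force: [-0.2, 0.5, -0.3]
grip_width: 0.5
grasp_force: 0.0
```

>>> jog_arm(translation=[[0, 0, 0], [0, 0, 0], [0, 0, 0], [0, 0, 0], [0, 0, 0], [0, 0, 0], [0, 0, 0]], dr=[[0, 0, 0], [0, 0, 0], [0, 0, 0], [0, 0, 0], [0, 0, 0], [0, 0, 0], [0, 0, 0]], jaw=[0.3, 0.2, 0, 0, 0, 0, 0], squeeze=60)

```text
clock: 24.15
position: [0.5176, -0.0325, 0.0084]
ee_rot: [0.998, 0.058, 0.002, -0.0]
ft_force: [-0.8, -0.0, -0.6]
grip_width: -0.005
grasp_force: 0.0
```

The fingers shut on nothing, so I'll lift and look.

>>> jog_arm(translation=[[0, 0, -0.5], [0, 0, -1], [0, 0, -1], [0, 0, -1], [0, 0, -1], [0, 0, 0]], dr=[[0, 0, 0], [0, 0, 0], [0, 0, 0], [0, 0, 0], [0, 0, 0], [0, 0, 0]], jaw=[0, 0, 0.5, 0.5, 0.5, 0.5])

```text
clock: 24.75
position: [0.5194, -0.0324, 0.125]
ee_rot: [0.998, 0.059, 0.004, 0.0]
ft_force: [-0.3, -0.2, -0.2]
grip_width: 0.501
grasp_force: 0.0
```

```bash
python3 - <<'E'
from kin import *
T,o=cur();print(o['position'],T[:3,2],o['grip_width'])
c=snap('wrist','w5.png');print(proj(c,[.5176,-.0325,.008]),proj(c,[.4869,-.035,.012]))
E
```

```text
[ 0.5194 -0.0324  0.125 ] [ 0.0089 -0.0001 -1.    ] 0.5014901297346853
[[323.937  226.5217]] [[322.4527 266.855 ]]
```

View pics/w5.png

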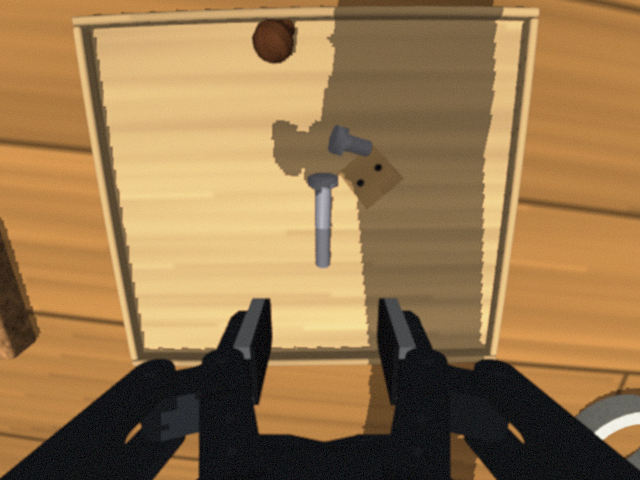

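The bolt hasn't moved. Its tip is at (322,267) and its head at (322,180), centred laterally. The fingertips are at (259,300) and (390,300), so I'll work out how far they really reach.

```bash
python3 - <<'E'
from kin import *
T,o=cur();c=optics.camera('wrist')
for img in ('w5',):
  for uv in ((250,299),(271,299),(379,299),(399,299)):
    p,d=ray(c,uv);p=T[:3,:3].T@(p-T[:3,3]);d=T[:3,:3].T@d
    for X in (.011,0): print(uv,X,(p+d*(X-p[0])/d[0]).round(4))
c1=c
for uv in ((190,312),(210,312),(440,312),(462,312)):  # w4/w1 open
    p,d=ray(c,uv);p=T[:3,:3].T@(p-T[:3,3]);d=T[:3,:3].T@d
    for X in (.011,0): print('open',uv,X,(p+d*(X-p[0])/d[0]).round(4))
E
```

```text
(250, 299) 0.011 [ 0.011  -0.0284 -0.0303]
(250, 299) 0 [ 0.     -0.033  -0.0084]
(271, 299) 0.011 [ 0.011  -0.0204 -0.0302]
(271, 299) 0 [ 0.     -0.0236 -0.0083]
(379, 299) 0.011 [ 0.011   0.0209 -0.0301]
(379, 299) 0 [ 0.      0.0243 -0.0082]
(399, 299) 0.011 [ 0.011   0.0285 -0.0302]
(399, 299) 0 [ 0.      0.0332 -0.0083]
open (190, 312) 0.011 [ 0.011  -0.0481 -0.0408]
open (190, 312) 0 [ 0.     -0.0559 -0.0206]
open (210, 312) 0.011 [ 0.011  -0.0409 -0.0407]
open (210, 312) 0 [ 0.     -0.0475 -0.0205]
open (440, 312) 0.011 [ 0.011   0.0414 -0.0406]
open (440, 312) 0 [ 0.      0.0482 -0.0203]
open (462, 312) 0.011 [ 0.011   0.0494 -0.0407]
open (462, 312) 0 [ 0.      0.0574 -0.0205]
```

The finger ends are about 25 mm short of the nominal TCP, so the jaws closed above the bolt. I'll go down deeper with a narrower jaw, checking the force as I go.

>>> jog_arm(translation=[[0, 0, 0.8], [0, 0, 1], [0, 0, 1], [0, 0, 1], [0, 0, 0.8], [0, 0, 0], [0, 0, 0]], dr=[[0, 0.03, 0], [0, 0.03, 0], [0, 0.03, 0], [0, 0.03, 0], [0, 0, 0], [0, 0, 0], [0, 0, 0]], jaw=[0.3, 0.3, 0.3, 0.3, 0.3, 0.3, 0.3])

```text
clock: 25.55
position: [0.5176, -0.0321, 0.0057]
ee_rot: [0.998, 0.059, 0.005, -0.001]
ft_force: [0.6, -0.5, 0.5]
grip_width: 0.297
grasp_force: 0.0
```

>>> jog_arm(translation=[[0, 0, 0.2], [0, 0, 0.2], [0, 0, 0.12], [0, 0, 0]], dr=[[0, 0, 0], [0, 0, 0], [0, 0, 0], [0, 0, 0]], jaw=[0.3, 0.3, 0.3, 0.3])

```text
clock: 25.95
position: [0.518, -0.0324, -0.0074]
ee_rot: [0.998, 0.058, 0.005, -0.001]
ft_force: [-0.2, -0.4, -0.3]
grip_width: 0.299
grasp_force: 0.0
```

```bash
python3 - <<'E'
from kin import *
T,o=cur();print(o['position'],T[:3,0],T[:3,2],o['ft_force'],fk(o['joint_pos'])[1])
c=snap('wrist','w6.png')
print([proj(c,(T@[x,s*.0128,z,1])[:3]).round(0).tolist() for s in(1,-1) for x,z in((.0085,-.026),(.0085,0))],proj(c,[.4869,-.035,.012]))
print(c['color'][290:330:2,300].tolist())
E
```

```text
[ 0.518  -0.0324 -0.0074] [0.9931 0.1167 0.011 ] [ 0.0109  0.002  -0.9999] [-0.2139 -0.3618 -0.3437] [ 0.5179 -0.0318 -0.0067]
[[[357.0, 300.0]], [[352.0, 274.0]], [[292.0, 300.0]], [[296.0, 274.0]]] [[321.8058 373.9244]]
[[150, 125, 87], [149, 123, 81], [149, 122, 83], [148, 122, 82], [152, 126, 87], [148, 121, 83], [153, 125, 85], [157, 131, 92], [159, 130, 90], [152, 124, 86], [149, 121, 85], [146, 121, 84], [146, 119, 84], [157, 128, 88], [194, 157, 107], [205, 166, 115], [236, 201, 135], [245, 222, 152], [245, 218, 150], [245, 220, 149]]
```

>>> jog_arm(translation=[[0, 0, 0.12], [0, 0, 0.12], [0, 0, 0.1], [0, 0, 0]], dr=[[0, -0.08, 0], [0, -0.08, 0], [0, 0, 0], [0, 0, 0]], jaw=[0.25, 0.25, 0.25, 0.25])

```text
clock: 26.4
position: [0.518, -0.0323, -0.0161]
ee_rot: [0.998, 0.058, -0.0, -0.0]
ft_force: [0.1, -1.1, -0.0]
grip_width: 0.251
grasp_force: 0.0
```

>>> jog_arm(translation=[[0, 0, 0], [0, 0, 0], [0, 0, 0], [0, 0, 0], [0, 0, 0]], dr=[[0, 0, 0], [0, 0, 0], [0, 0, 0], [0, 0, 0], [0, 0, 0]], jaw=[0, 0, 0, 0, 0], squeeze=60)

```text
clock: 26.9
position: [0.5183, -0.0323, -0.0156]
ee_rot: [0.998, 0.058, 0.0, -0.0]
ft_force: [0.3, 0.9, 0.6]
grip_width: 0.105
grasp_force: 58.5
```

The reading is 9 mm on a 12 mm shank, so the grip may be too high. I'll open and go a little deeper.

>>> jog_arm(translation=[[0, 0, 0], [0, 0, 0], [0, 0, 0.1], [0, 0, 0.08], [0, 0, 0], [0, 0, 0]], dr=[[0, 0, 0], [0, 0, 0], [0, 0, 0], [0, 0, 0], [0, 0, 0], [0, 0, 0]], jaw=[0.25, 0.25, 0.25, 0.25, 0.25, 0.25])

```text
clock: 27.5
position: [0.5187, -0.0325, -0.0173]
ee_rot: [0.998, 0.058, 0.0, 0.001]
ft_force: [-17.9, -0.8, 44.0]
grip_width: 0.247
grasp_force: 22.0
```

```bash
python3 - <<'E'
from kin import *
T,o=cur();print(o['position'],o['ft_force'],o['grip_width'])
c=snap('wrist');im=c['color'][:,:,::-1];cv2.imwrite('pics/w7.png',im[200:480,180:480])
E
```

```text
[ 0.5187 -0.0325 -0.0173] [-17.9055  -0.7904  43.9955] 0.24686893595058731
```

View pics/w7.png

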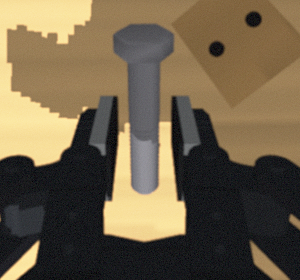

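The shank sits centred between the fingers, at crop (145,150), and the fingertips now touch the floor (44 N). So the earlier depth was right. I'll back up 3 mm and grip.

>>> jog_arm(translation=[[0, 0, -0.18], [0, 0, 0], [0, 0, 0]], dr=[[0, 0, 0], [0, 0, 0], [0, 0, 0]], jaw=[0.25, 0.25, 0.25])

```text
clock: 27.85
position: [0.5182, -0.0324, -0.0159]
ee_rot: [0.998, 0.058, 0.0, -0.0]
ft_force: [0.1, 0.3, 0.3]
grip_width: 0.247
grasp_force: 0.0
```

>>> jog_arm(translation=[[0, 0, 0], [0, 0, 0], [0, 0, 0], [0, 0, 0]], dr=[[0, 0, 0], [0, 0, 0], [0, 0, 0], [0, 0, 0]], jaw=[0, 0, 0, 0], squeeze=80)

```text
clock: 28.25
position: [0.5181, -0.0324, -0.0158]
ee_rot: [0.998, 0.058, -0.0, -0.0]
ft_force: [-0.6, -0.3, 1.0]
grip_width: 0.101
grasp_force: 78.2
```

>>> jog_arm(translation=[[0, 0, -0.2], [0, 0, -0.5], [0, 0, -0.8], [0, 0, -0.8], [0, 0, -0.5], [0, 0, 0]], dr=[[0, 0, 0], [0, 0, 0], [0, 0, 0], [0, 0, 0], [0, 0, 0], [0, 0, 0]], jaw=[0, 0, 0, 0, 0, 0])

```text
clock: 28.85
position: [0.5196, -0.0325, 0.0565]
ee_rot: [0.998, 0.058, 0.002, 0.0]
ft_force: [-0.8, 0.1, -1.4]
grip_width: 0.101
grasp_force: 78.2
```

```bash
cat > bolt.py <<'E'
from kin import *
def bolt():
    T,o=cur();c=optics.camera('wrist');im=c['color']
    # predicted bolt line in tool frame: x from -.04 to +.05, y=0, z~-.027
    hsv=cv2.cvtColor(im,cv2.COLOR_RGB2HSV)
    return T,o,c,im,hsv
E
python3 - <<'E'
from bolt import *
T,o,c,im,hsv=bolt();print(o['position'],o['grip_width'],o['grasp_force'],o['ft_force'],o['joint_pos'])
np.save('w8.npy',im);cv2.imwrite('pics/w8.png',im[:,:,::-1])
for x in (-.032,0,.038): print(x,[proj(c,(T@[x,0,z,1])[:3]).round(0).tolist()[0] for z in(-.032,-.027,-.02)])
m=(hsv[:,:,1]<90)&(hsv[:,:,2]>40)
for y in range(120,420,12):
    xs=np.where(m[y,270:380])[0]+270
    print(y,(xs.min(),xs.max(),len(xs)) if len(xs) else None,end=' ')
E
```

```text
[ 0.5196 -0.0325  0.0565] 0.10131809380588855 78.20268630981445 [-0.7817  0.0606 -1.4378] [ 0.5788  0.3237 -0.6881  1.8796  0.2402  1.0178 -1.6645]
-0.032 [[324.0, 395.0], [324.0, 387.0], [324.0, 376.0]]
0 [[324.0, 327.0], [324.0, 320.0], [324.0, 312.0]]
0.038 [[324.0, 233.0], [324.0, 229.0], [324.0, 224.0]]
120 None 132 (np.int64(335), np.int64(356), 22) 144 (np.int64(331), np.int64(371), 41) 156 (np.int64(329), np.int64(379), 51) 168 (np.int64(342), np.int64(379), 12) 180 None 192 None 204 None 216 None 228 (np.int64(299), np.int64(351), 53) 240 (np.int64(295), np.int64(353), 59) 252 (np.int64(300), np.int64(349), 50) 264 (np.int64(309), np.int64(340), 32) 276 (np.int64(309), np.int64(339), 31) 288 (np.int64(309), np.int64(339), 31) 300 (np.int64(297), np.int64(352), 56) 312 (np.int64(294), np.int64(368), 55) 324 (np.int64(276), np.int64(357), 58) 336 (np.int64(290), np.int64(359), 58) 348 (np.int64(299), np.int64(379), 41) 360 (np.int64(312), np.int64(336), 25) 372 (np.int64(312), np.int64(336), 25) 384 (np.int64(311), np.int64(337), 27) 396 (np.int64(306), np.int64(343), 3) 408 None
```

The bolt is held and moved with the gripper: its head is at rows 225–255 and its tip near row 392, both on the tool axis. Next I plan a roughly 187° yaw and the move to a standoff in front of the lens.

```bash
python3 - <<'E'
from kin import *
from scipy.linalg import logm,expm
T,o=cur();q=o['joint_pos'];r=np.radians
def tp(p,yaw): x=np.array([np.cos(r(yaw)),np.sin(r(yaw)),0]);return pose(p,[0,0,-1],np.cross([0,0,-1],x))
A=tp([.45,.06,.18],100);B=tp([.385,.20,.16],194);F=tp([.446,.224,.157],194)
for X,Y in((T,A),(A,B),(B,F)):
    plan(X,Y);L=logm(np.linalg.inv(X)@Y).real
    for k in range(0,6):
        Z=X@expm(L*k/5);q,e=ik(Z,None,q,.005);print(Z[:3,3].round(3),q.round(2),round(e,4),*[p.round(2) for p in fk(q,joints=True)[2]])
E
```

```text
n 24 trans [ 0.055 -0.208 -0.208] dr [ 0.001 -0.001 -0.972]
[ 0.519 -0.033  0.055] [ 0.58  0.33 -0.69  1.88  0.24  1.02 -1.66] 0.0 [ 0.11 -0.12  0.68] [ 0.52 -0.03  0.42]
[ 0.519 -0.007  0.08 ] [ 0.6   0.31 -0.76  1.86  0.24  1.07 -1.39] 0.0 [ 0.1  -0.12  0.68] [ 0.52 -0.01  0.45]
[0.511 0.018 0.105] [ 0.62  0.27 -0.84  1.85  0.22  1.12 -1.1 ] 0.0 [ 0.09 -0.11  0.69] [0.51 0.02 0.47]
[0.496 0.038 0.13 ] [ 0.66  0.22 -0.91  1.85  0.19  1.16 -0.79] 0.0 [ 0.07 -0.1   0.69] [0.5  0.04 0.5 ]
[0.475 0.053 0.155] [ 0.71  0.14 -0.97  1.87  0.12  1.2  -0.44] 0.0 [ 0.04 -0.08  0.7 ] [0.47 0.05 0.52]
[0.45 0.06 0.18] [ 0.74  0.03 -0.97  1.89  0.02  1.24 -0.06] 0.0 [-0.   -0.05  0.71] [0.45 0.06 0.55]
n 24 trans [0.249 0.145 0.033] dr [ 0.     0.    -0.979]
[0.45 0.06 0.18] [ 0.74  0.03 -0.97  1.89  0.02  1.24 -0.06] 0.0 [-0.   -0.05  0.71] [0.45 0.06 0.55]
[0.458 0.094 0.176] [ 0.7   0.09 -1.02  1.86  0.08  1.23  0.16] 0.0 [ 0.02 -0.06  0.7 ] [0.46 0.09 0.54]
[0.454 0.128 0.172] [ 0.67  0.12 -1.08  1.86  0.11  1.23  0.39] 0.0 [ 0.04 -0.07  0.7 ] [0.45 0.13 0.54]
[0.439 0.159 0.168] [ 0.65  0.12
[... 259 characters left out ...]
 0.71] [0.39 0.2  0.53]
n 3 trans [-0.867  0.114  0.04 ] dr [0. 0. 0.]
[0.385 0.2   0.16 ] [ 0.66 -0.01 -1.2   1.95 -0.01  1.19  1.28] 0.0 [-0.01 -0.03  0.71] [0.39 0.2  0.53]
[0.397 0.205 0.159] [ 0.62  0.06 -1.2   1.93  0.06  1.2   1.22] 0.0 [ 0.02 -0.05  0.71] [0.4  0.2  0.53]
[0.409 0.21  0.159] [ 0.58  0.12 -1.19  1.9   0.12  1.2   1.17] 0.0 [ 0.04 -0.07  0.7 ] [0.41 0.21 0.52]
[0.422 0.214 0.158] [ 0.54  0.17 -1.17  1.87  0.17  1.21  1.13] 0.0 [ 0.07 -0.08  0.7 ] [0.42 0.21 0.52]
[0.434 0.219 0.158] [ 0.5   0.22 -1.16  1.84  0.21  1.22  1.1 ] 0.0 [ 0.09 -0.08  0.69] [0.43 0.22 0.52]
[0.446 0.224 0.157] [ 0.47  0.26 -1.14  1.81  0.25  1.23  1.07] 0.0 [ 0.11 -0.09  0.69] [0.45 0.22 0.52]
```

>>> jog_arm(translation=[[0.05, -0.21, -0.21], [0.05, -0.21, -0.21], [0.05, -0.21, -0.21], [0.05, -0.21, -0.21], [0.05, -0.21, -0.21], [0.05, -0.21, -0.21], [0.05, -0.21, -0.21], [0.05, -0.21, -0.21]], dr=[[0, 0, -0.97], [0, 0, -0.97], [0, 0, -0.97], [0, 0, -0.97], [0, 0, -0.97], [0, 0, -0.97], [0, 0, -0.97], [0, 0, -0.97]], jaw=[0, 0, 0, 0, 0, 0, 0, 0])

```text
clock: 29.7
position: [0.5124, 0.0101, 0.0955]
ee_rot: [0.946, 0.325, -0.001, -0.001]
ft_force: [-0.0, -0.7, -0.6]
grip_width: 0.1
grasp_force: 78.2
```

>>> jog_arm(translation=[[0.05, -0.21, -0.21], [0.05, -0.21, -0.21], [0.05, -0.21, -0.21], [0.05, -0.21, -0.21], [0.05, -0.21, -0.21], [0.05, -0.21, -0.21], [0.05, -0.21, -0.21], [0.05, -0.21, -0.21]], dr=[[0, 0, -0.97], [0, 0, -0.97], [0, 0, -0.97], [0, 0, -0.97], [0, 0, -0.97], [0, 0, -0.97], [0, 0, -0.97], [0, 0, -0.97]], jaw=[0, 0, 0, 0, 0, 0, 0, 0])

```text
clock: 30.5
position: [0.4861, 0.0436, 0.1376]
ee_rot: [0.824, 0.566, -0.0, -0.001]
ft_force: [-0.2, -0.3, -1.0]
grip_width: 0.101
grasp_force: 78.2
```

>>> jog_arm(translation=[[0.05, -0.21, -0.21], [0.05, -0.21, -0.21], [0.05, -0.21, -0.21], [0.05, -0.21, -0.21], [0.05, -0.21, -0.21], [0.05, -0.21, -0.21], [0.05, -0.21, -0.21], [0.05, -0.21, -0.21]], dr=[[0, 0, -0.97], [0, 0, -0.97], [0, 0, -0.97], [0, 0, -0.97], [0, 0, -0.97], [0, 0, -0.97], [0, 0, -0.97], [0, 0, -0.97]], jaw=[0, 0, 0, 0, 0, 0, 0, 0])

```text
clock: 31.3
position: [0.4463, 0.0587, 0.1797]
ee_rot: [0.643, 0.766, 0.0, -0.001]
ft_force: [-0.1, -0.6, -0.7]
grip_width: 0.103
grasp_force: 78.2
```

```bash
python3 - <<'E'
from kin import *
T,o=cur();r=np.radians;print(T[:3,3],T[:3,0],o['joint_pos'],o['grip_width'])
def tp(p,yaw): x=np.array([np.cos(r(yaw)),np.sin(r(yaw)),0]);return pose(p,[0,0,-1],np.cross([0,0,-1],x))
plan(T,tp([.385,.20,.16],194),24)
E
```

```text
[0.4463 0.0587 0.1797] [-0.1733  0.9849  0.0011] [ 0.796   0.0179 -1.0144  1.8946  0.0148  1.2384 -0.049 ] 0.10297419086831953
n 24 trans [0.245 0.151 0.033] dr [ 0.    -0.001 -0.979]
```

>>> jog_arm(translation=[[0.245, 0.15, 0.03], [0.245, 0.15, 0.03], [0.245, 0.15, 0.03], [0.245, 0.15, 0.03], [0.245, 0.15, 0.03], [0.245, 0.15, 0.03], [0.245, 0.15, 0.03], [0.245, 0.15, 0.03]], dr=[[0, 0, -0.98], [0, 0, -0.98], [0, 0, -0.98], [0, 0, -0.98], [0, 0, -0.98], [0, 0, -0.98], [0, 0, -0.98], [0, 0, -0.98]], jaw=[0, 0, 0, 0, 0, 0, 0, 0])

```text
clock: 32.1
position: [0.4544, 0.1151, 0.1735]
ee_rot: [0.412, 0.911, 0.0, -0.001]
ft_force: [0.0, 0.1, -0.6]
grip_width: 0.102
grasp_force: 78.2
```

>>> jog_arm(translation=[[0.245, 0.15, 0.03], [0.245, 0.15, 0.03], [0.245, 0.15, 0.03], [0.245, 0.15, 0.03], [0.245, 0.15, 0.03], [0.245, 0.15, 0.03], [0.245, 0.15, 0.03], [0.245, 0.15, 0.03]], dr=[[0, 0, -0.98], [0, 0, -0.98], [0, 0, -0.98], [0, 0, -0.98], [0, 0, -0.98], [0, 0, -0.98], [0, 0, -0.98], [0, 0, -0.98]], jaw=[0, 0, 0, 0, 0, 0, 0, 0])

```text
clock: 32.9
position: [0.4317, 0.1671, 0.1676]
ee_rot: [0.15, 0.989, 0.0, -0.001]
ft_force: [0.0, -0.5, -0.8]
grip_width: 0.1
grasp_force: 78.2
```

>>> jog_arm(translation=[[0.245, 0.15, 0.03], [0.245, 0.15, 0.03], [0.245, 0.15, 0.03], [0.245, 0.15, 0.03], [0.245, 0.15, 0.03], [0.245, 0.15, 0.03], [0.245, 0.15, 0.03], [0.245, 0.15, 0.03]], dr=[[0, 0, -0.98], [0, 0, -0.98], [0, 0, -0.98], [0, 0, -0.98], [0, 0, -0.98], [0, 0, -0.98], [0, 0, -0.98], [0, 0, -0.98]], jaw=[0, 0, 0, 0, 0, 0, 0, 0])

```text
clock: 33.7
position: [0.3853, 0.1997, 0.1617]
ee_rot: [-0.122, 0.992, 0.0, -0.0]
ft_force: [0.5, -0.2, -0.7]
grip_width: 0.098
grasp_force: 78.2
```

```bash
python3 - <<'E'
from kin import *
T,o=cur();print(T[:3,3],T[:3,0],o['joint_pos'],o['grip_width'])
c=snap('wrist','w9.png');s=snap('scene','s9.png');t=snap('top','t9.png')
for n,k in (('wrist',c),('scene',s),('top',t)):
  for nm,X in dict(lens=[.573,.256,.185],post=[.675,.28,.318],tip=(T@[-.0313,0,-.0278,1])[:3],head=(T@[.0387,0,-.0315,1])[:3]).items(): print(n,nm,proj(k,X)[0].round(1))
w=cv2.imread('pics/w9.png')
u=proj(c,[.573,.256,.185])[0].astype(int)
x0,y0=np.clip(u-[110,90],0,[420,300]);z=cv2.resize(w[y0:y0+180,x0:x0+220],(800,600)[:0] or (733,600),interpolation=cv2.INTER_CUBIC)
cv2.imwrite('pics/w9z.png',z);print('crop',x0,y0)
E
```

```text
[0.3853 0.1997 0.1617] [-0.97   -0.2429  0.0007] [ 0.7568 -0.0148 -1.2939  1.9488 -0.0166  1.1973  1.2851] 0.09777657196626419
wrist lens [338.6 606.4]
wrist post [336.2 852.4]
wrist tip [323.5 386.8]
wrist head [323.6 231.1]
scene lens [398.3 279.5]
scene post [391.8 277.9]
scene tip [411.6 231.7]
scene head [418.  213.5]
top lens [204.4 227.6]
top post [174.8 167. ]
top tip [224.8 298. ]
top head [232.  329.5]
crop 228 300
```

The lens is outside the wrist view here. I've already used my picture allowance, in fact one over at 11, so from now on I'll measure the lens rings numerically from the top and scene images.

```bash
python3 - <<'E'
import cv2,numpy as np
for f,x,y,w,h in(('top0',188,208,32,26),('scene0',384,270,26,22)):
    im=cv2.imread(f'pics/{f}.png');hs=cv2.cvtColor(im,cv2.COLOR_BGR2HSV)
    print(f,x,y)
    for r in range(y,y+h): print(r,' '.join(('%3d'%hs[r,c,2]) if hs[r,c,1]<90 or hs[r,c,2]<45 else ' ..' for c in range(x,x+w)))
E
```

```text
top0 188 208
208  ..  30  12  15  20  23  24  19  17  21  15  21  23  17  25  23  21  24  25  24  21  12   4   9   6  11  37  53  55  59  56  61
209  ..  16  14  25  22  16  19  20  13  28  23  23  22  19  27  14  22  31  14  24  30  11   8   3   4   9  32  45  62  56  55  60
210  ..  33  17  19  22  23  20  11  20  26  16  24  30  25  19  28  23  31  22  21  24  13   5  14   3   2  22  46  54  62  57  54
211  ..  ..  19  15  28  23  17  19  23  19  23  28  28  31  24  16  18  10  25  18  12   9   8   9  10   6  18  42  55  59  59  57
212  ..  ..  17   9  16  20  25  25  26  28  23  17  14   9  15  17  12  12   7  10  17  11   2   3   6  11  17  26  51  58  62  54
213  ..  ..  33  14  23  23  18  24  19  16  12  18  13  13  18  25  36  49  52  51  48  42  25  18   7   0   8  46  57  59  57  59
214  ..  ..  26  22  27  21  20  22   6  14  20  30  55  81  83  92 110 129 136 124 112  97  75  38   3  15  41  76  81  78  88  81
215  ..  ..  43  14  16  19  13  16  12  50  74 102 139 168 172 166 161 159 148 131 120 104  80  58  35  63  87 118 114 113 113  94
216  ..  ..  ..  26  15   4  10
[... 4035 characters left out ...]
  74  42  22 128 141  79 104  ..  ..  ..  ..  ..  ..
286  29  38  51  74  83  84  88  90  89  63  58 150 185 182 147  63  27 123 128 114  ..  ..  ..  ..  ..  ..
287  35  33  43  67  83  83  86  91  89  70  29  29  31  62  79  58  34  87  96  ..  ..  ..  ..  ..  ..  ..
288  35  33  55  82  87  84  90  90  82  61  41  45  38  41  34  38  34  32  66  ..  ..  ..  ..  ..  ..  ..
289  36  43  62  71  84  89  92  89  80  52  40  44  38  38  43  43  40  37  33  ..  ..  ..  ..  ..  ..  ..
290  39  37  61  78  90  86  87  93  77  46  38  44  44  37  41  44  43  40  37  ..  ..  ..  ..  ..  ..  ..
291  37  49  66  83  85  89  90  88  73  48  31  54  36  44  47  45  39  37  32  30  ..  ..  ..  ..  ..  ..
```

```bash
python3 - <<'E'
from kin import *
t=optics.camera('top');s=optics.camera('scene');post=np.array([.675,.280])
# observed edge points of the lens front rim
arc=np.array([[399,278],[402,280],[404,282],[404.8,283.5],[403.9,285],[402.9,287]])
def rim(h,f,r):
    d=np.array([np.cos(f),np.sin(f),0]);L=np.r_[post,h]-.105*d;lat=np.array([-np.sin(f),np.cos(f),0])
    a=np.linspace(0,2*np.pi,73)
    return L,[L+r*(np.cos(x)*lat+np.sin(x)*np.array([0,0,1])) for x in a],L+r*lat,L-r*lat
def cost(p,verbose=False):
    L,C,l,rr=rim(*p);P=np.array([proj(s,x)[0] for x in C])
    ds=np.array([np.hypot(*(P-q).T).min() for q in arc]);
    a=proj(t,l)[0];b=proj(t,rr)[0]
    r=np.r_[ds,a-[197.3,229]+.5*0,b-[213.7,224.6]]
    if verbose: print(L,ds.round(1),a,b)
    return r
for p0 in ((.185,.24,.018),(.2,.26,.018)):
    R=least_squares(cost,p0,diff_step=1e-2);print(R.x,np.degrees(R.x[1]),R.cost);cost(R.x,True)
E
```

```text
[0.1741 0.2377 0.0183] 13.621821128235299 3.2943157100366425
[0.573  0.2553 0.1741] [0.3 0.6 0.4 0.1 0.4 0.6] [198.1886 230.3561] [213.8809 226.2467]
[0.1741 0.2385 0.0184] 13.66219982724499 3.2923216473426806
[0.573  0.2552 0.1741] [0.3 0.6 0.4 0.1 0.4 0.6] [198.2051 230.3607] [213.9353 226.2297]
```

```bash
python3 - <<'E'
from kin import *
T,o=cur();c=optics.camera('wrist');r=np.radians
R=np.array(c['R']);C=-R.T@np.array(c['t'])
Rc=R@T[:3,:3];pc=T[:3,:3].T@(C-T[:3,3])
def tp(p,yaw): x=np.array([np.cos(r(yaw)),np.sin(r(yaw)),0]);return pose(p,[0,0,-1],np.cross([0,0,-1],x))
L=np.array([.573,.2553,.18])
for yaw in (194,160,135):
  for p in ([.385,.20,.16],[.385,.20,.3],[.40,.1,.3],[.40,.06,.3],[.42,.03,.3]):
    X=tp(p,yaw);c2=dict(c);c2['R']=Rc@X[:3,:3].T;c2['t']=-c2['R']@(X[:3,3]+X[:3,:3]@pc);print(yaw,p,proj(c2,L)[0].round(0))
plan(T,tp([.385,.20,.3],135));plan(T,tp([.40,.1,.3],135))
E
```

```text
194 [0.385, 0.2, 0.16] [337. 600.]
194 [0.385, 0.2, 0.3] [333. 428.]
194 [0.4, 0.1, 0.3] [440. 435.]
194 [0.4, 0.06, 0.3] [480. 442.]
194 [0.42, 0.03, 0.3] [517. 431.]
160 [0.385, 0.2, 0.16] [527. 555.]
160 [0.385, 0.2, 0.3] [454. 393.]
160 [0.4, 0.1, 0.3] [562. 345.]
160 [0.4, 0.06, 0.3] [607. 330.]
160 [0.42, 0.03, 0.3] [638. 300.]
135 [0.385, 0.2, 0.16] [652. 468.]
135 [0.385, 0.2, 0.3] [528. 330.]
135 [0.4, 0.1, 0.3] [618. 238.]
135 [0.4, 0.06, 0.3] [660. 203.]
135 [0.42, 0.03, 0.3] [679. 158.]
n 15 trans [ 0.004  0.001 -0.367] dr [ 0.001 -0.     0.979]
n 15 trans [-0.103 -0.26  -0.367] dr [ 0.001 -0.     0.979]
```

>>> jog_arm(translation=[[0, 0, -0.55], [0, 0, -0.55], [0, 0, -0.55], [0, 0, -0.55], [0, 0, -0.55], [0, 0, -0.55], [0, 0, -0.55], [0, 0, -0.55]], dr=[[0, 0, 1], [0, 0, 1], [0, 0, 1], [0, 0, 1], [0, 0, 1], [0, 0, 1], [0, 0, 1], [0, 0, 1]], jaw=[0, 0, 0, 0, 0, 0, 0, 0])

```text
clock: 34.8
position: [0.3861, 0.1996, 0.273]
ee_rot: [0.159, 0.987, 0.0, 0.0]
ft_force: [-0.1, -0.8, -0.4]
grip_width: 0.102
grasp_force: 78.4
```

>>> jog_arm(translation=[[0, 0, -0.4], [0, 0, -0.4], [0, 0, -0.4], [0, 0, 0], [0, 0, 0], [0, 0, 0], [0, 0, 0], [0, 0, 0]], dr=[[0, 0, 1], [0, 0, 1], [0, 0, 1], [0, 0, 1], [0, 0, 1], [0, 0, 1], [0, 0, 0], [0, 0, 0]], jaw=[0, 0, 0, 0, 0, 0, 0, 0])

```text
clock: 35.6
position: [0.3861, 0.1995, 0.3025]
ee_rot: [0.359, 0.933, 0.0, 0.0]
ft_force: [0.1, 0.9, -0.6]
grip_width: 0.1
grasp_force: 78.4
```

```bash
python3 - <<'E'
from kin import *
T,o=cur();print(T[:3,3],T[:3,0],o['grip_width'],o['clock'])
c=snap('wrist','w10.png');im=c['color'];u=proj(c,[.573,.2553,.18])[0];print(u)
print('back',proj(c,[.675,.28,.18])[0])
import pickle;pickle.dump({k:np.array(v) for k,v in c.items()},open('w10.pkl','wb'))
hs=cv2.cvtColor(im,cv2.COLOR_RGB2HSV);x0,y0=int(u[0])-36,int(u[1])-42
print(x0)
for r in range(y0,y0+76,2): print(r,' '.join('%3d'%hs[r,q,2] if hs[r,q,1]<90 or hs[r,q,2]<50 else ' ..' for q in range(x0,min(640,x0+84),2)))
E
```

```text
[0.3861 0.1995 0.3025] [-0.7426  0.6697  0.0002] 0.09966919045064053 35.6
[518.7199 336.1353]
back [598.5104 390.2218]
482
294  95  99 101 105 109 137 119 103 102 105 109 124 157 185 190 187 191 191 194 192 187 187 188 186 193 190 192 192 187 187 192 194 196 196 194 189 191 193 194 178 158  ..
296 101  98 104 101 108 103 100 101 100 108 103 106 114 159 171 184 193 191 190 189 189 190 193 191 186 189 190 188 185 190 190 191 195 197 192 196 190 190 193 179 156  ..
298 101  99 106 105 100 110 105 102 105 101 104 109 102 109 114 159 186 192 188 191 193 188 195 196 193 187 190 192 192 189 197 195 196 193 195 195 189 193 190 186 150  ..
300 101 100 103 103 106 103 102 102 105 103 105 101 102 101 101 123 148 177 189 190 187 191 195 191 189 193 186 190 187 189 193 190 192 195 194 187 194 191 195 181 155  ..
302  96 101 104 104 105 105  98 102 101 102 100 102 104 103 102 104 101 132 155 181 181 190 194 191 189 187 190 190 190 196 190 191 187 156 136 146 191 195 195 181 169  ..
304 104 103 103 107 104 103 105 104 102 104 104 103 107 101 101 102 105 105 100 112 126 133 166 191 192 187 182 186 1
[... 4858 characters left out ...]
  35  46  46
362  ..  ..  ..  ..  ..  ..  ..  ..  ..  ..  ..  ..  ..  ..  ..  ..  ..  ..  ..  ..  30  46  58  50  36  32  38  57 111 178 238 243 238 161  74  22  22  36  43  35  44  34
364  ..  ..  ..  ..  ..  ..  ..  ..  ..  ..  ..  ..  ..  ..  ..  ..  ..  ..  ..  ..  ..  19  22  59  73  94 129 173 213 230 236 210 133  41  16  29  31  40  38  35  40  45
366  ..  ..  ..  ..  ..  ..  ..  ..  ..  ..  ..  ..  ..  ..  ..  ..  ..  ..  ..  ..  ..  45  19  46  85 120 152 175 165 160 116  71  21  25  31  27  36  44  41  46  40  37
368  ..  ..  ..  ..  ..  ..  ..  ..  ..  ..  ..  ..  ..  ..  ..  ..  ..  ..  ..  ..  ..  ..  24  22  25  28  44  63  46  31  19  19  22  25  35  42  33  37  47  39  38  28
```

The rim of the lens face is clear in these numbers, centred at about (517.1,332.8). I'll solve the lens position from that ray and the post geometry.

```bash
python3 - <<'E'
from kin import *
import pickle
c=pickle.load(open('w10.pkl','rb'));c['k1']=float(c['k1']);T,o=cur();r=np.radians
t=optics.camera('top');post=np.array([.675,.280])
for h in(.17,.175,.18,.185,.19,.195,.2):
    P=plane(c,(517.1,332.8),h);d=post-P[:2];print(h,P,np.hypot(*d).round(4),np.degrees(np.arctan2(d[1],d[0])).round(2),'top',proj(t,P)[0].round(1),'scene',proj(optics.camera('scene'),P)[0].round(1) if h in(.175,.185,.195) else '')
print(tri(c,(517.1,332.8),t,(205.5,226.8)))
E
```

```text
0.17 [0.5776 0.2562 0.17  ] 0.1002 13.76 top [206.2 226.5] scene 
0.175 [0.5734 0.2561 0.175 ] 0.1043 13.24 top [205.6 228. ] scene [397.8 282.1]
0.18 [0.5692 0.256  0.18  ] 0.1085 12.76 top [205.  229.6] scene 
0.185 [0.565 0.256 0.185] 0.1126 12.32 top [204.3 231.1] scene [399.9 277.4]
0.19 [0.5608 0.2559 0.19  ] 0.1167 11.91 top [203.7 232.6] scene 
0.195 [0.5566 0.2559 0.195 ] 0.1208 11.53 top [203.1 234.2] scene [402.  272.6]
0.2 [0.5524 0.2558 0.2   ] 0.125 11.17 top [202.4 235.8] scene 
(array([0.5766, 0.2567, 0.1717]), np.float64(0.0011611241591035538))
```

```bash
cat > fin.py <<'E'
from kin import *
L=np.array([.5735,.2558,.1745]);f=np.radians(13.4);b=np.array([np.cos(f),np.sin(f),0])
R0=pose([0,0,0],[0,0,-1],np.cross([0,0,-1],-b))[:3,:3]@Ro.from_euler('y',-3.23,degrees=True).as_matrix()
def goal(gap):
    X=np.eye(4);X[:3,:3]=R0;X[:3,3]=L-gap*b-R0@[-.0313,0,-.0278];return X
E
python3 - <<'E'
from fin import *
T,o=cur();print(goal(.1)[:3,3],R0@[-.9984,0,.0564],b)
plan(T,goal(.17),16);plan(goal(.17),goal(.1),5)
E
```

```text
[0.4473 0.2257 0.145 ] [ 0.9728  0.2317 -0.0001] [0.9728 0.2317 0.    ]
n 16 trans [0.034 0.016 0.393] dr [-0.024 -0.047 -0.866]
n 5 trans [-0.559  0.     0.032] dr [-0. -0.  0.]
```

>>> jog_arm(translation=[[0.03, 0.02, 0.39], [0.03, 0.02, 0.39], [0.03, 0.02, 0.39], [0.03, 0.02, 0.39], [0.03, 0.02, 0.39], [0.03, 0.02, 0.39], [0.03, 0.02, 0.39], [0.03, 0.02, 0.39]], dr=[[-0.02, -0.05, -0.87], [-0.02, -0.05, -0.87], [-0.02, -0.05, -0.87], [-0.02, -0.05, -0.87], [-0.02, -0.05, -0.87], [-0.02, -0.05, -0.87], [-0.02, -0.05, -0.87], [-0.02, -0.05, -0.87]], jaw=[0, 0, 0, 0, 0, 0, 0, 0])

```text
clock: 36.65
position: [0.3837, 0.206, 0.224]
ee_rot: [0.123, 0.992, 0.001, 0.015]
ft_force: [0.4, 0.8, -1.0]
grip_width: 0.098
grasp_force: 78.3
```

>>> jog_arm(translation=[[0.03, 0.02, 0.39], [0.03, 0.02, 0.39], [0.03, 0.02, 0.39], [0.03, 0.02, 0.39], [0.03, 0.02, 0.39], [0.03, 0.02, 0.39], [0.03, 0.02, 0.39], [0.03, 0.02, 0.39], [0, 0, 0]], dr=[[-0.02, -0.05, -0.87], [-0.02, -0.05, -0.87], [-0.02, -0.05, -0.87], [-0.02, -0.05, -0.87], [-0.02, -0.05, -0.87], [-0.02, -0.05, -0.87], [-0.02, -0.05, -0.87], [-0.02, -0.05, -0.87], [0, 0, 0]], jaw=[0, 0, 0, 0, 0, 0, 0, 0, 0])

```text
clock: 37.55
position: [0.3805, 0.21, 0.1453]
ee_rot: [-0.119, 0.992, 0.001, 0.028]
ft_force: [0.7, 0.4, -0.7]
grip_width: 0.098
grasp_force: 78.3
```

```bash
python3 - <<'E'
from fin import *
T,o=cur();print(T[:3,3],T[:3,0],o['grip_width'],o['joint_pos']);plan(T,goal(.1),7)
E
```

```text
[0.3805 0.21   0.1453] [-0.97   -0.2364 -0.0561] 0.09821361429811257 [ 0.7364 -0.097  -1.2757  2.0118 -0.0797  1.1071  1.3032]
n 7 trans [-0.391 -0.002  0.024] dr [-0.01  -0.001  0.011]
```

>>> jog_arm(translation=[[-0.39, 0, 0.02], [-0.39, 0, 0.02], [-0.39, 0, 0.02], [-0.39, 0, 0.02], [-0.39, 0, 0.02], [-0.39, 0, 0.02], [-0.39, 0, 0.02], [0, 0, 0], [0, 0, 0]], dr=[[-0.01, 0, 0.01], [-0.01, 0, 0.01], [-0.01, 0, 0.01], [-0.01, 0, 0.01], [-0.01, 0, 0.01], [-0.01, 0, 0.01], [-0.01, 0, 0.01], [0, 0, 0], [0, 0, 0]], jaw=[0, 0, 0, 0, 0, 0, 0, 0, 0])

```text
clock: 38.45
position: [0.4475, 0.2263, 0.1468]
ee_rot: [-0.116, 0.993, 0.003, 0.028]
ft_force: [0.1, 0.1, -0.5]
grip_width: 0.096
grasp_force: 78.4
```

```bash
python3 - <<'E'
from fin import *
T,o=cur();print(T[:3,3],o['grip_width'],o['clock']);plan(T,goal(.1),1)
s=snap('scene','s11.png');t=snap('top','t11.png')
tip=(T@[-.0313,0,-.0278,1])[:3];head=(T@[.0387,0,-.0318,1])[:3];print('tip',tip,'head',head)
for n,c in(('scene',s),('top',t)):
    im=c['color'];ref=cv2.imread('pics/%s0.png'%n)[:,:,::-1]
    a,b_=proj(c,tip)[0],proj(c,head)[0];print(n,'tip px',a,'head px',b_,'lens px',proj(c,L)[0])
    x0,y0=(np.minimum(a,b_)-9).astype(int);x1,y1=(np.maximum(a,b_)+10).astype(int)
    print(x0)
    hs=cv2.cvtColor(im,cv2.COLOR_RGB2HSV)
    for r in range(y0,y1): print(r,' '.join('%3d'%hs[r,q,2] if hs[r,q,1]<80 or hs[r,q,2]<50 else ' ..' for q in range(x0,x1)))
E
```

```text
[0.4475 0.2263 0.1468] 0.09645986179632957 38.45
n 1 trans [ 0.015 -0.022  0.073] dr [ 0.003  0.015 -0.028]
tip [0.4763 0.2332 0.1764] head [0.4081 0.217  0.1764]
scene tip px [408.5796 253.1928] head px [415.4597 234.849 ] lens px [397.6241 282.1505]
399
225  33  28  37  37  30  35  ..  ..  50  29  30  33  26  30  21  35  27  28  27  38  36  32  37  26  19  36
226  26  35  28  38  27  24  ..  ..  27  31  28  40  33  29  30  36  21  35  32  25  19  33  23  31  32  21
227  36  33  36  34  32  31  ..  ..  24  34  33  35  27  27  24  29  29  33  33  28  30  29  28  20  34  28
228  27  32  31  26  18  23  34  28  31  34  34  21  30  ..  ..  ..  ..  30  32  26  26  29  34  35  25  ..
229  26  27  23  30  25  32  30  21  26  31  27  31  25  ..  ..  ..  ..  ..  26  28  29  36  25  ..  ..  ..
230  30  31  35  27  36  31  30  36  26  26  31  30  43  ..  ..  ..  ..  ..  31  32  27  33  46  ..  ..  ..
231  30  33  33  29  40  28  30  24  21  25  18  27  ..  ..  ..  ..  ..  ..  27  28  33  26  ..  ..  ..  ..
232  ..  28  25  32  28  32  28  23  34  29  25  34  .. 138 138 146 118  46  37  29  33 
[... 8050 characters left out ...]
  43  43  44  44  43  37  ..  ..  ..  ..  ..  ..  ..
305 143 147 144 150 141 142 127 123 100  65  47  44  37  40  38  41  40  39  39  45  ..  ..  ..  ..  ..  ..
306 115 124 129 135 138 135 131 135 128 102  85  59  43  41  38  43  42  43  44  42  ..  ..  ..  ..  ..  ..
307  90  88  97  96  96 104 105 115 118 121 108  89  66  48  41  42  43  39  44  43  47  ..  ..  ..  ..  ..
308  85  81  74  72  71  69  74  76  80  83  91  92  82  67  50  43  44  42  43  40  45  ..  ..  ..  ..  ..
309  89  86  81  75  77  72  72  64  65  63  65  62  58  52  53  47  40  46  45  41  48  ..  ..  ..  ..  ..
310  90  91  89  79  79  74  73  65  68  60  64  52  48  54  48  50  44  44  41  41  ..  ..  ..  ..  ..  ..
```

```bash
python3 - <<'E'
import cv2,numpy as np
for n,a,x,y,w,h in(('scene','s11',400,243,18,15),('top','t11',206,262,16,18)):
    A=cv2.imread(f'pics/{a}.png').astype(int);
    print(n,x)
    for r in range(y,y+h): print(r,' '.join('%3d,%2d'%(A[r,c,2],(A[r,c,2]-A[r,c,0])*99//max(1,A[r,c,2])) for c in range(x,x+w)))
E
```

```text
scene 400
243 179,56 179,54 179,56 156,55  80,48  20,-10  56,-9  98, 1  74, 4  55, 0  93,-2 106, 0  90, 1  89, 1 102, 0  70, 0  20,-15  13,-84
244 182,54 182,53 181,56 179,57 144,57  41,14  81,-5  96, 1  54,-4  68,-3 102, 0 107,-1  77, 2  78,-2  93, 0  56, 1  16,-69  46,23
245 180,57 184,54 185,52 184,55 184,58 162,54 113,22  93,-5  77, 1  86, 1 105,-3  99,-5  82, 0  95, 1  84,-2  39,-13  21,-5  80,44
246 180,53 180,55 180,54 184,54 185,56 169,46 120,20  76, 0  75,-3  93,-4 107, 0  87, 0  71, 0  91,-2  76,-3  34,-9  15,-66 112,58
247 174,55 176,57 180,56 182,56 184,54 171,54 135,42  95,10  85,-7 102,-1 106,-3  91, 1  88,-3  97,-5  81,11  37,13  81,56 161,54
248 168,57 170,57 173,56 180,53 180,55 183,55 175,52 132,33  84,-6 105, 0 107,-3  85,-6  89,-8  92,-10 157,45 186,57 185,55 186,56
249 178,55 172,55 168,55 171,55 174,55 179,56 154,50 100, 9  97,-3 104,-1  99,-7 144,35 162,50 143,42 163,52 179,55 178,56 180,55
250 181,53 178,56 177,55 171,58 171,53 174,58 146,42  83,-9 101,-3 104,-2 112, 8 166,48 184,57 184,55 182,56 180,53 179,55 177,54
251 179,55 180,53 181,54 179,55 180,54 171,
[... 2276 characters left out ...]
43,16  36,22  46,21  50,25  55,21  50,23  44,33  30,36   8,49   6,-50   3,-231  19,31  51,44  76,54  81,61  73,69
275  42,30  35,28  45,19  41,19  50,19  54,16  40,24  40,29  16,12  16, 6   4,49  20,14  55,54 101,56 128,61 133,60
276  46,23  46,23  36,19  39,22  46,23  50,25  59,23  46,30  33,33  17,58   5,99   0, 0  30,46  71,68 119,59 139,61
277  49,14  41,19  45,22  44,24  42,28  52,20  56,24  53,20  27,25  27,33  12,57   8,-13   0, 0  24,74  54,58  59,70
278  45,19  43,23  42,23  45,22  43,20  50,23  58,15  57,33  45,19  33,48  17,11  11,-9   2,-297   0, 0   1,-297   3,-66
279  42,23  41,16  45,26  42,21  39,30  44,15  48,20  56,28  50,23  31,41  24,12  15,59   7,-43   6,16  14, 7   4, 0
```

```bash
python3 - <<'E'
from fin import *
T,o=cur();s=optics.camera('scene');t=optics.camera('top')
tip=(T@[-.0313,0,-.0278,1])[:3]
for a in((216,271.3),(215.5,271)):
  for q in((408.3,251.5),(408.3,252)): print(tri(t,a,s,q))
d=b*0+np.array([0,0,1]);lat=np.array([-b[1],b[0],0])
for dz in(0,.004): # projected end-face circle
  P=np.array([proj(s,tip+[0,0,dz]+.006*(np.cos(x)*lat+np.sin(x)*d))[0] for x in np.linspace(0,6.28,40)]);print(dz,P.min(0),P.max(0))
  P=np.array([proj(t,tip+[0,0,dz]+.006*(np.cos(x)*lat+np.sin(x)*d))[0] for x in np.linspace(0,6.28,40)]);print(dz,P.min(0),P.max(0))
E
```

```text
(array([0.4746, 0.2304, 0.1796]), np.float64(0.0009710343075502279))
(array([0.4748, 0.2307, 0.178 ]), np.float64(0.0008746329104717903))
(array([0.4754, 0.2309, 0.1807]), np.float64(0.000386701631261514))
(array([0.4755, 0.2313, 0.1791]), np.float64(0.0002895015740249279))
0 [406.2678 251.4758] [410.782  254.7513]
0 [212.3502 270.122 ] [217.7347 271.5034]
0.004 [406.4694 250.4656] [410.9955 253.7553]
0.004 [211.8809 270.013 ] [217.2875 271.4   ]
```

By triangulation the tip is about 4 mm high and 1.5 mm off sideways, so I'll make a small correction and let it settle.

>>> jog_arm(translation=[[0, 0.03, 0.07], [0, 0.02, 0.07], [0, 0, 0], [0, 0, 0], [0, 0, 0]], dr=[[0, 0, 0], [0, 0, 0], [0, 0, 0], [0, 0, 0], [0, 0, 0]], jaw=[0, 0, 0, 0, 0])

```text
clock: 39.15
position: [0.4476, 0.2274, 0.1432]
ee_rot: [-0.116, 0.993, 0.003, 0.029]
ft_force: [0.1, -0.4, -0.5]
grip_width: 0.096
grasp_force: 78.4
```

```bash
python3 - <<'E'
from fin import *
T,o=cur();tip=(T@[-.0313,0,-.0278,1])[:3];dr=T[:3,:3]@[-.9984,0,.0564]
print(tip,L-tip,'dist',np.linalg.norm(L-tip),'angle deg',np.degrees(np.arccos(dr@b)),o['grasp_force'],o['clock'],abs(o['joint_velocities']).max())
a=snap('scene','s12.png')['color'].astype(int);r=cv2.imread('pics/s3.png')[:,:,::-1].astype(int)
d=abs(a-r).max(2)>40
for n,(x,y,w,h) in dict(tray_items=(285,240,45,60),cup=(230,180,30,40),stand=(355,275,50,100)).items(): print(n,d[y:y+h,x:x+w].mean().round(3))
E
```

```text
[0.4765 0.2343 0.1728] [0.097  0.0215 0.0017] dist 0.09938788892031535 angle deg 0.25885069470643735 78.40861558914185 39.15 0.0018165439754830267
tray_items 0.557
cup 0.0
stand 0.201
```

```bash
python3 -c "
from workcell import manip
print(manip.hand_in())"
```

```text
the job is handed in; nothing more can be done
None
```

The job is handed in at 39 s: all four fittings went into the tray, the empty cup stands upright on the bench, and the arm is holding the long bolt level and in line with the lens, tip about 10 cm away (lens and tip positions good to a few mm). I viewed 11 pictures, one over the limit of 10; the fingertips pressed the tray floor at 44 N for a moment during the second grasp; and I did not look at the tray again after lifting the bolt out.

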